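# Load the carry bins on the sprung-keeper rack and wind it back

## Task

Turn the crank two full turns anticlockwise to wind the bin rack to its front stop, then draw its sprung keeper open by the knob and push the knob sideways into the holding notch so that it stays open by itself. Hang every red carry bin by its wooden bar on a hook of its own, and only then free the knob so that the keeper springs fully home over the bars. Last, crank the loaded rack fully back to where it was parked; leave the other things on the bench where they are.

Things in the scene. Friction and masses are not known exactly. Their poses are not given: they have to be found in the camera images.
- bin1_bar (a point): Centre of carry bin 1's wooden grip bar: 16 mm thick, 14 high, 122 long along point y, level, 125 mm above the bin's underside; z up. Below: red open bin 84 (x) x 112 (y) x 55 mm high, joined to the bar's ends by steel straps (inner faces 112 mm apart); rim 70 mm below the bar's centre. 0.25 to 0.5 kg. Bins are alike, symmetrical front to back, and one may be absent.
- bin2_bar (a point): Centre of carry bin 2's wooden grip bar: 16 mm thick, 14 high, 122 long along point y, level, 125 mm above the bin's underside; z up. Below: red open bin 84 (x) x 112 (y) x 55 mm high, joined to the bar's ends by steel straps (inner faces 112 mm apart); rim 70 mm below the bar's centre. 0.25 to 0.5 kg. Bins are alike, symmetrical front to back, and one may be absent.
- bin3_bar (a point): Centre of carry bin 3's wooden grip bar: 16 mm thick, 14 high, 122 long along point y, level, 125 mm above the bin's underside; z up. Below: red open bin 84 (x) x 112 (y) x 55 mm high, joined to the bar's ends by steel straps (inner faces 112 mm apart); rim 70 mm below the bar's centre. 0.25 to 0.5 kg. Bins are alike, symmetrical front to back, and one may be absent.
- hook1 (a point): Seat of rack hook 1: here the centre of a hung bin's bar lies, 259 mm above the bench. z up, y along the rack, x from the robot's side to its back. Hooks 1, 2, 3 stand in this order along +y, 165 mm apart. Any bin may hang on any hook, one each: with the bar above the tips and the bin below the prongs, come in along +x from in front, then lower the bar; the fingers go between the prongs.
- hook2 (a point): Seat of rack hook 2: here the centre of a hung bin's bar lies, 259 mm above the bench. z up, y along the rack, x from the robot's side to its back. Hooks 1, 2, 3 stand in this order along +y, 165 mm apart. Any bin may hang on any hook, one each: with the bar above the tips and the bin below the prongs, come in along +x from in front, then lower the bar; the fingers go between the prongs.
- hook3 (a point): Seat of rack hook 3: here the centre of a hung bin's bar lies, 259 mm above the bench. z up, y along the rack, x from the robot's side to its back. Hooks 1, 2, 3 stand in this order along +y, 165 mm apart. Any bin may hang on any hook, one each: with the bar above the tips and the bin below the prongs, come in along +x from in front, then lower the bar; the fingers go between the prongs.
- rack: Fixed base of the steel bin rack, axes as the hooks'. Each hook is two prongs 10 mm thick, 35 mm either side of the seat in y, pointing to -x: flat bottom 7 mm below the seat (undersides 17 mm below it), steep sides that leave the bar 3 to 4 mm either way in x, flaring above; the tip, 27 mm in front, rises to 14 mm above the seat. The keeper bar lies 70 mm behind the seats, up to 20 mm above them.
- carriage (a joint): Slide (m) of the rack's carriage, which bears hooks, keeper and knob: 0 parked at the back (as at the start), growing towards the rack's -x (the robot's side); 0.050 is the front end, the loading position. Moves only with the crank, 25 mm a full turn, and stays where it is left.
- crank (a joint): Hand crank (rad), vertical axis, at the rack's -y end: 0 with the carriage parked, growing anticlockwise seen from above, stop at 12.57 (two full turns) with the carriage at the front. Light to turn, stays where it is left.
- crank_axis (a point): Point on the crank's vertical axis, level with the middle of its handle, 312 mm above the bench. Fixed. The crank arm's top lies 29 mm below this point.
- crank_grip (a point): Middle of the crank's upright black handle, a cylinder 24 mm in diameter and 50 mm high that spins freely on its pin, so that the fingers need not turn with the crank. It circles the axis at 35 mm.
- keeper (a joint): Slide (m, along the rack's +y) of the keeper, an aluminium comb on the rack. 0: home; its fingers (12 wide, underside 12 mm above the seats) lie 47 mm to +y of each seat and bar the way in and out. A spring draws it home: 6 N at home, 10 N open. 0.0355: resting in the notch, fingers midway between hooks, clear of the bars. Stop at 0.044. Moved by its knob only.
- knob (a joint): Slide (m) of the keeper's knob across the rack: 0 in the straight lane, growing towards the rack's -x (robot's side) into the holding notch, stop at 0.017. Its L-shaped slot in a steel plate lets it cross only with the keeper at 0.037 or more (0.038 to 0.042 is good); behind the tooth the spring keeps it. About 6 N towards +x pushes it out again; the keeper then snaps home.
- knob_grip (a point): Middle of the black keeper knob: an upright cylinder 22 mm in diameter, 45 mm high, with a 12 mm pin below it, at the rack's +y end. The slotted plate's top is 36 mm below this point. It moves with keeper and knob; at home it lies 275 mm to +y of hook2, 3 mm to -x of the seats and 50 mm above them.
- sanding_block: Bystander, to be left where it is: cork sanding block 110 x 65 x 45 mm. Origin at its underside.
- caliper: Bystander, to be left where it is: caliper, 200 long, 12 mm high. Origin at its underside.
- screwdriver: Bystander, to be left where it is: screwdriver, 190 mm long. Origin at its underside.
- spray_can: Bystander, to be left where it is: spray can, diameter 66, 190 mm high. Origin at its underside.
- tape_roll: Bystander, to be left where it is: tape roll, outside diameter 100, 25 mm high. Origin at its underside.
- mallet: Bystander, to be left where it is: hammer, 240 mm long. Origin at its underside.
Things that resemble listed ones, but are neither listed nor needed, are in the scene too. Leave any turquoise look-alike of the part that bears bin1_bar alone.

How it is judged:
By the outcome, as a careful person would: the job done as asked, in the order asked, and still so for the second after the job is handed in, with the robot touching nothing.
Of bin1, bin2, bin3 only 2 to 3 are there at a start; the rules pass over those that are not, and their reading is None.
At some moment in a run one of bin1, bin2, bin3 may be knocked a few centimetres aside while the robot is not near it.
It also fails if it takes over 210 s, if anything falls off the work surface, if the arm or the gripper's body presses on something with over 40 N, if the wrist force passes 120 N, or if a joint passes its speed limit or range.

## Robot

A 6-joint arm with a two-finger parallel gripper is mounted at the origin on the work surface. World frame = base frame: x ahead of the robot, y to its left, z up, the work surface at z = 0. Lengths are in mm, angles in rad, forces in N, time in s.
With the tool pointing down it reaches from about 425 to 925 mm from the base axis. Payload 12.5 kg.
Tool frame: the origin (TCP) lies between the finger pads; the fingertips stand 25 mm ahead of it and the grasp point (between the pads) lies 6 mm ahead of it; z points along the fingers, y is the line along which they close (so a half turn about z gives the same grasp; the last joint's range is limited). The gripper opens to 85 mm and grips with 20 to 120 N. Pads are 22 mm wide; open, the fingers measure 114 mm over their backs; the gripper's body (76 mm by 85 mm) begins 54 mm behind the grasp point. The pads swing forward as they close: fully open they stand 13 mm farther back than shut.
Start: joints at [-1.296, 0.491, 1.559, -0, 1.092, -0.106], TCP at [232.312, -580.235, 256.327] pointing down, gripper open.
Joint ranges: [-3.1, 3.1], [-0.84, 2.19], [0.05, 2.79], [-1.13, 4.28], [0.06, 2.93], [-2.69, 2.69]. Speed limits (rad/s): [2.22, 2.22, 2.79, 3.14, 3.14, 3.14].

## Interface

Orientations are given as a unit quaternion [w, x, y, z].
In Python, from bench import r gives the robot as it stands.
- The arm moves only by the tool servo_tool, never from a script. Its argument "targets" is a list that holds one entry, the list of rows, each a list of 6 numbers: the shift along the tool's x, y, z as a fraction of full scale, then the turn, a rotation vector about the tool's x, y, z as a fraction of full scale. A call has 1 to 5 rows; each row shifts and turns the commanded pose from where the row before left it, along the tool's axes as they then stand; what a row does not reach is not made up. Full scale, the value 1, is 200 mm for a shift and 60 degrees for a turn. A row lasts 1/12 s, in which the tool goes at most 41.7 mm and 7.16 degrees, less where a joint would pass 70% of its speed; a pose out of reach is approached as far as the arm can. A call with a number of a shift or a turn outside -1 to 1 is refused whole. A call with a gripper value outside its range is refused whole. "gripper" is the gripper command: -1 is fully open, 1 is shut, values between are in proportion, set as the call begins (left out, the last holds). The fingers move at their own pace and stop on an object; "newtons" is the grip in N (left out, the last holds). Time passes only in rows, so rows that do not move let the fingers close. It gives the time, the measured TCP pose, the force, the opening and the grip force at its end, in the units of the state.
- r.observe(): the state, without advancing time (a new reading comes with each control period).
- r.capture(name): name is "scene" or "top" or "wrist"; returns a dict with "frame" (400x640x3 uint8, red, green, blue), "camera_matrix" (3x3 intrinsics, pixels), "distortion" ([k1, k2, p1, p2, k3] as OpenCV has them; the pictures are not rectified), "rvec" (rotation vector, rad) and "tvec" (3), from world to camera coordinates, as OpenCV has them. Camera axes: x right, y down, z forward; pixel columns grow to the right and rows downward; lengths in mm; the calibration is good to about 2 mm. A picture is of the moment at which its call begins. There is no depth.
- r.job_done(): hands the job in; it is judged then, once.
The state is a dict: "clock": time; "q": joint angles; "dq": joint speeds; "effort": joint torques, N m; "tool_pos": TCP position; "tool_rot": TCP orientation; "wrist_force": force on the tool from outside, world axes, zero at the start; "ft_torque": the same for the moment, N m; "gripper_width": finger opening in mm; "grasp_force": force on a finger pad.
Only numpy, scipy, OpenCV 4.12 (cv2) and the standard library are available. Lean on these libraries where they do the work, as an engineer would, in place of code of your own. Each camera call takes 0.05 s, during which the arm holds its last target. There are 200 camera calls.

## Working session

There is one attempt and no reset: what is moved stays moved. The work goes in short steps, Python scripts to look and compute and a tool call to move; the robot and the scene stay as the last step left them, time stands still between calls to the robot, and variables do not carry over. Pictures are saved under pics/ and viewed, at most 15 in all, crops included, and the job is handed in when it is done.

Besides the shell and the picture viewer there is one more tool, called after "Emit:" as name(argument=value, ...), one argument or row to a line, values as JSON. servo_tool: Moves the arm, as the interface text tells. Its arguments: {"type":"object","properties":{"targets":{"type":"array"},"gripper":{"type":"number"},"newtons":{"type":"number"}},"required":["targets"]}

```bash
ls; mkdir -p pics; cat > h.py <<'E'
import numpy as np, cv2
from bench import r
from scipy.spatial.transform import Rotation as R
def cap(n,f=None):
    c=r.capture(n)
    if f: cv2.imwrite('pics/'+f,c['frame'][:,:,::-1])
    return c
def plane(c,px,z):
    K=np.array(c['camera_matrix'],float);d=np.array(c['distortion'],float)
    u=cv2.undistortPoints(np.array(px,float).reshape(-1,1,2),K,d).reshape(-1,2)
    M=cv2.Rodrigues(np.array(c['rvec'],float))[0];t=np.array(c['tvec'],float).ravel()
    o=-M.T@t; w=np.c_[u,np.ones(len(u))]@M
    return o+w*((z-o[2])/w[:,2])[:,None]
def proj(c,P):
    return cv2.projectPoints(np.array(P,float).reshape(-1,3),np.array(c['rvec'],float),np.array(c['tvec'],float),np.array(c['camera_matrix'],float),np.array(c['distortion'],float))[0].reshape(-1,2)
def tool():
    s=r.observe(); q=s['tool_rot']; return np.array(s['tool_pos']),R.from_quat([q[1],q[2],q[3],q[0]]),s
E
python3 - <<'E'
from h import *
for n in('scene','top','wrist'):
    c=cap(n,n+'0.png'); M=cv2.Rodrigues(np.array(c['rvec'],float))[0]
    print(n,(-M.T@np.array(c['tvec']).ravel()).round(),M[2].round(2))
p,T,s=tool();print(p,T.as_matrix().round(3),s)
E
```

```text
pics
scene [1716. -216. 1161.] [-0.77  0.13 -0.62]
top [ 396.    2. 1536.] [ 0.09 -0.   -1.  ]
wrist [ 302. -553.  374.] [-0.27 -0.11 -0.96]
[ 232.26559615 -580.10635776  255.86995839] [[ 0.928  0.372 -0.   ]
 [ 0.372 -0.928  0.001]
 [ 0.    -0.001 -1.   ]] {'clock': 0.15, 'q': array([-1.29562784e+00,  4.91432582e-01,  1.55926556e+00,  3.65437575e-05,
        1.09171218e+00, -1.05567187e-01]), 'dq': array([ 0.00143316, -0.00373154, -0.00055356, -0.00137064, -0.00017666,
        0.0003771 ]), 'effort': array([ 7.27226416e-04, -6.18707657e+01, -2.61693263e+01, -9.48413367e-05,
        3.20343919e-03,  3.92215293e-05]), 'tool_pos': array([ 232.26559615, -580.10635776,  255.86995839]), 'tool_rot': array([-4.08739354e-04,  9.81936213e-01,  1.89211805e-01, -1.84748827e-05]), 'wrist_force': array([0.13561386, 0.18045296, 0.82658559]), 'ft_torque': array([ 0.01152367, -0.01162529,  0.0109027 ]), 'grasp_force': 0.0, 'gripper_width': 85.28072888287213}
```

View pics/top0.png

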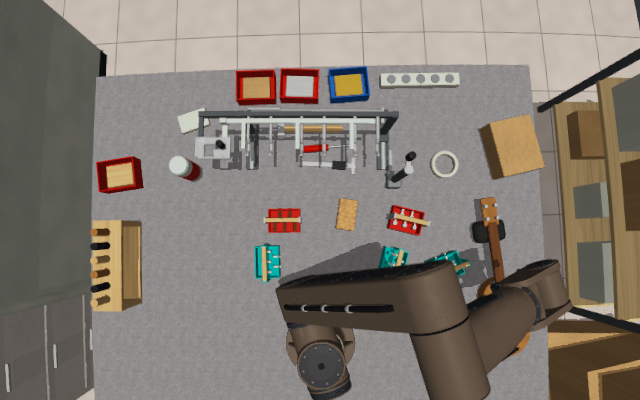

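View pics/scene0.png

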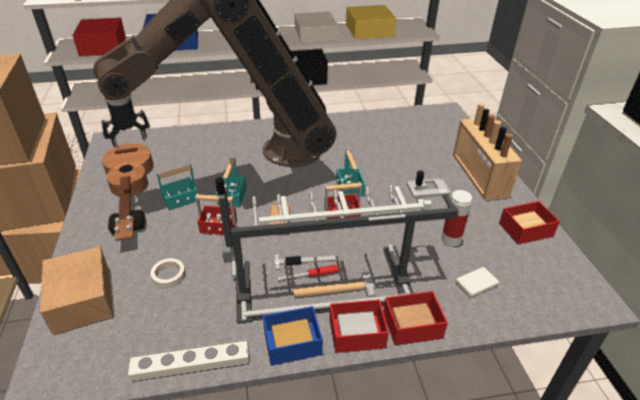

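Top view: the rack runs across (200–400, 110–185), with the crank handle at about (409,156) and the knob at about (219,145). Red bins with bars are at (284,220) and (407,220). Possible confusions are the teal look-alikes at (267,262), (395,258) and (450,263), and the barless red trays at (120,174), (256,87) and (300,86). I choose the two red ones with wooden bars; the arm may still hide a third.

```bash
python3 - <<'E'
from h import *
c=cap('top'); f=c['frame'][:,:,::-1]
a=cv2.resize(f[100:245,190:430],None,fx=3.3,fy=3.3,interpolation=cv2.INTER_CUBIC)
cv2.imwrite('pics/crop1.png',a)
hsv=cv2.cvtColor(c['frame'],cv2.COLOR_RGB2HSV)
print('expected crank grips etc; knob pts @z309:',plane(c,[(219,145)],331).round(), 'crank', plane(c,[(409,156)],337).round())
for x0,y0,x1,y1 in((250,195,320,240),(375,190,445,245)):
    h=hsv[y0:y1,x0:x1].astype(int)
    m=((h[...,0]>10)&(h[...,0]<22)&(h[...,1]>70)&(h[...,2]>120)).astype(np.uint8)
    ys,xs=np.nonzero(m); print(len(xs),cv2.minAreaRect(np.c_[xs+x0,ys+y0].astype(np.float32)))
    red=((h[...,0]<6)|(h[...,0]>174))&(h[...,1]>150); ys,xs=np.nonzero(red); print('red',len(xs),xs.mean()+x0,ys.mean()+y0)
E
```

```text
expected crank grips etc; knob pts @z309: [[656. 280. 331.]] crank [[ 606. -271.  337.]]
127 ((281.5, 219.5), (3.0, 33.0), 90.0)
red 497 282.8108651911469 220.01207243460766
152 ((411.5705871582031, 219.18235778808594), (32.64803695678711, 5.097866058349609), 12.528807640075684)
red 490 405.8775510204082 220.16530612244898
```

View pics/crop1.png

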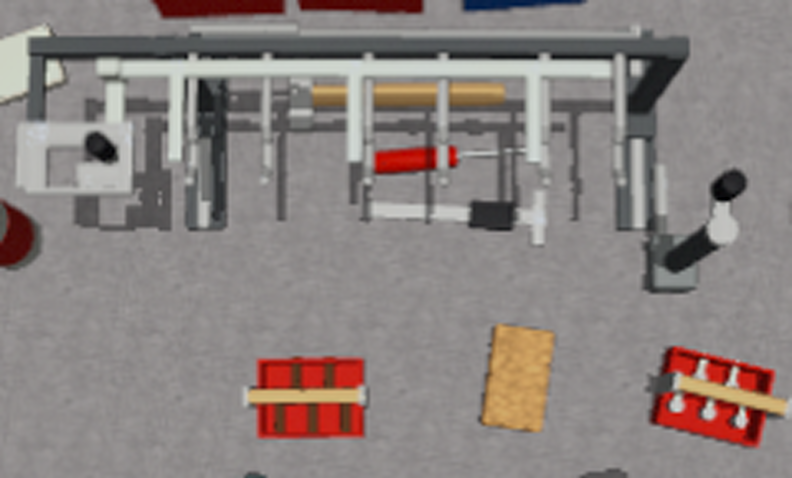

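The crop confirms two red bins with wooden bars: one at (281,219), nearly aligned, and one at (411,219), turned about 12°. Next I measure the crank, knob and prongs.

```bash
python3 - <<'E'
from h import *
c=cap('top'); 
P=lambda x,y:(x/3.3+190-.35,y/3.3+100-.35)
for n,p,z in(('hub',P(722,230),283),('handletop',P(737,180),337),('knobtop',P(96,141),331),('beamL',P(45,45),260),('beamR',P(680,45),260)): print(n,plane(c,[p],z)[0].round(1))
g=c['frame']
for z,row,xs in((266,P(0,165)[1],(190,266,367,443,540,620)),):
    print('prongs',plane(c,[(x/3.3+190-.35,row) for x in xs],z).round(1).tolist())
print('bins',plane(c,[(281.5,219.5),(265.5,219.5),(298.,219.5)],132).round(1).tolist(),plane(c,[(411.6,219.2),(411.6-16.3*.976,219.2-16.3*.217),(411.6+16.3*.976,219.2+16.3*.217)],132).round(1).tolist())
s=cap('scene'); f=s['frame'][:,:,::-1]
a=cv2.resize(f[165:330,140:260],None,fx=3.5,fy=3.5,interpolation=cv2.INTER_CUBIC)
b=cv2.resize(f[165:330,390:480],None,fx=3.5,fy=3.5,interpolation=cv2.INTER_CUBIC)
cv2.imwrite('pics/crop2.png',np.hstack([a,b]))
print(proj(s,[plane(c,[P(722,230)],283)[0],plane(c,[P(737,180)],337)[0],plane(c,[P(96,141)],331)[0]]))
E
```

```text
hub [ 574.5 -279.3  283. ]
handletop [ 610.7 -282.8  337. ]
knobtop [663.3 280.8 331. ]
beamL [773.6 346.1 260. ]
beamR [ 755.1 -254.2  260. ]
prongs [[652.0, 207.8, 266.0], [649.8, 137.1, 266.0], [646.9, 43.5, 266.0], [644.8, -26.8, 266.0], [642.3, -116.6, 266.0], [640.3, -190.9, 266.0]]
bins [[439.9, 118.2, 132.0], [441.4, 171.6, 132.0], [438.3, 63.4, 132.0]] [[427.8, -315.8, 132.0], [441.3, -262.7, 132.0], [414.2, -369.1, 132.0]]
[[221.85228546 186.02010998]
 [218.78599565 178.78908223]
 [420.42594555 171.40470156]]
```

View pics/crop2.png

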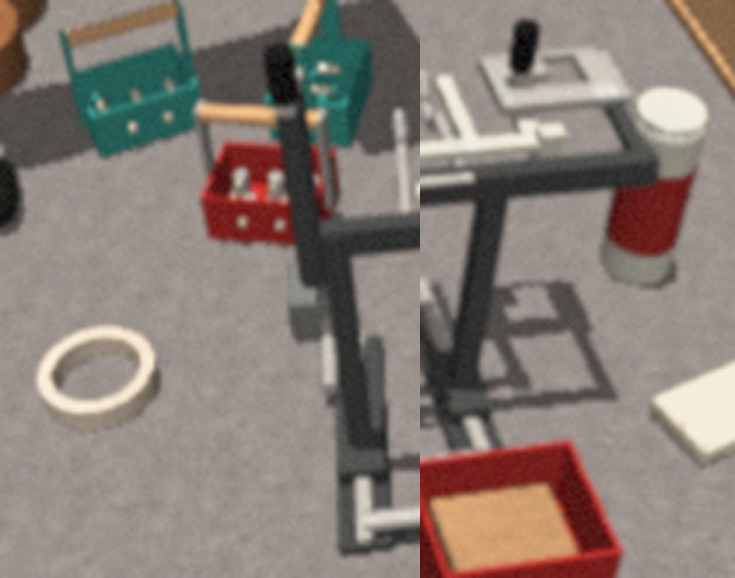

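Positions agree between views: predicted and seen handle and knob tops match within 1 px. The rack is turned about −1.8°, the crank radius reads 36 mm, and hook2 parked is at about (657.5, 7). Now I move over the crank handle with tool x = rack y and tool y = rack x.

Emit:
servo_tool(
  targets=[
    [[0,0,-0.082,0,0,-0.1107],[0,0,-0.082,0,0,-0.1107],[0,0,-0.082,0,0,-0.1107],[0,0,-0.082,0,0,-0.1107],[0,0,-0.082,0,0,-0.1107]],
  ],
  gripper=-1,
)

```text
clock: 0.72
tool_pos: [232.3, -580.1, 339.1]
tool_rot: [-0.0, 0.886, 0.465, 0.0]
wrist_force: [0.3, 0.6, 0.2]
gripper_width: 85.2
grasp_force: 0.0
```

Emit:
servo_tool(
  targets=[
    [[0,0,-0.082,0,0,-0.1107],[0,0,-0.082,0,0,-0.1107],[0,0,-0.082,0,0,-0.1107],[0,0,-0.082,0,0,-0.1107],[0,0,-0.082,0,0,-0.1107]],
  ],
)

```text
clock: 1.13
tool_pos: [232.3, -580.1, 421.1]
tool_rot: [-0.0, 0.716, 0.698, 0.0]
wrist_force: [0.7, -0.8, 0.1]
gripper_width: 85.2
grasp_force: 0.0
```

Emit:
servo_tool(
  targets=[
    [[0.129,0.1536,0,0,0,0],[0.129,0.1536,0,0,0,0],[0.129,0.1536,0,0,0,0],[0.129,0.1536,0,0,0,0],[0.129,0.1536,0,0,0,0]],
  ],
)

```text
clock: 1.55
tool_pos: [390.9, -454.6, 420.4]
tool_rot: [0.0, 0.718, 0.696, -0.0]
wrist_force: [0.4, -1.2, -0.0]
gripper_width: 85.5
grasp_force: 0.0
```

Emit:
servo_tool(
  targets=[
    [[0.129,0.1536,0,0,0,0],[0.129,0.1536,0,0,0,0],[0.129,0.1536,0,0,0,0],[0.129,0.1536,0,0,0,0],[0.129,0.1536,0,0,0,0]],
  ],
)

```text
clock: 1.97
tool_pos: [548.6, -330.2, 420.4]
tool_rot: [0.0, 0.718, 0.696, -0.0]
wrist_force: [1.3, -0.6, 0.4]
gripper_width: 85.1
grasp_force: 0.0
```

Emit:
servo_tool(
  targets=[
    [[0.129,0.1536,0,0,0,0],[0.129,0.1536,0,0,0,0],[0,0,0,0,0,0],[0,0,0,0,0,0]],
  ],
)

```text
clock: 2.3
tool_pos: [611.6, -280.4, 419.5]
tool_rot: [-0.0, 0.717, 0.697, -0.0]
wrist_force: [-0.4, 0.6, 0.7]
gripper_width: 85.3
grasp_force: 0.0
```

```bash
python3 - <<'E'
from h import *
p,T,s=tool();print(p.round(1),T.as_matrix().round(3),s['clock'],s['q'].round(2))
t=cap('top','top1.png'); c=cap('wrist','wrist1.png'); print(proj(c,[(610.5,-282,337),(575,-280.5,283)]).round())
E
```

```text
[ 611.6 -280.4  419.5] [[ 0.028  1.    -0.001]
 [ 1.    -0.028  0.   ]
 [ 0.    -0.001 -1.   ]] 2.3 [-0.53  0.46  1.18 -0.    1.5  -0.5 ]
[[318. 217.]
 [274. 193.]]
```

View pics/wrist1.png

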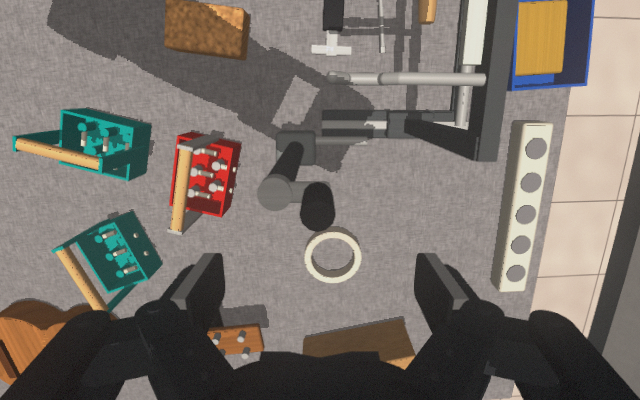

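View pics/top1.png

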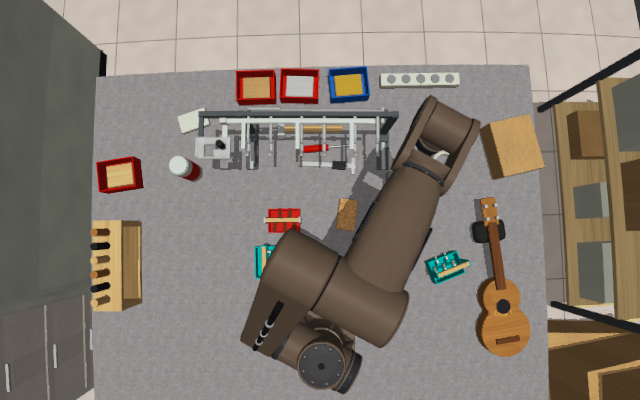

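Wrist view shows the handle top at about (318,214), as predicted (318,217), and teal look-alikes around the single red bin at (205,175). The top view shows no third red bin. Now I descend and grip the handle.

Emit:
servo_tool(
  targets=[
    [[-0.008,-0.005,0.17,0,0,0],[0,0,0.17,0,0,0],[0,0,0.165,0,0,0],[0,0,0,0,0,0]],
  ],
)

```text
clock: 2.73
tool_pos: [606.7, -284.1, 313.3]
tool_rot: [-0.005, 0.719, 0.695, -0.001]
wrist_force: [-0.4, 0.6, -1.5]
gripper_width: 85.4
grasp_force: 0.0
```

Emit:
servo_tool(
  targets=[
    [[0,0,0,0,0,0],[0,0,0,0,0,0],[0,0,0,0,0,0],[0,0,0,0,0,0],[0,0,0,0,0,0]],
  ],
  gripper=1,
  newtons=30,
)

```text
clock: 3.15
tool_pos: [609.4, -283.8, 320.8]
tool_rot: [0.001, 0.718, 0.696, 0.0]
wrist_force: [0.8, 0.0, -0.3]
gripper_width: 25.4
grasp_force: 0.0
```

Emit:
servo_tool(
  targets=[
    [[0,0,0,0,0,0],[0,0,0,0,0,0],[0,0,0,0,0,0],[0,0,0,0,0,0],[0,0,0,0,0,0]],
  ],
)

```text
clock: 3.57
tool_pos: [609.2, -283.8, 320.8]
tool_rot: [0.001, 0.718, 0.696, -0.0]
wrist_force: [-1.9, 0.0, 5.7]
gripper_width: 23.3
grasp_force: 29.4
```

Emit:
servo_tool(
  targets=[
    [[0.067,-0.0133,0,0,0,0],[0.0568,-0.0379,0,0,0,0],[0.0379,-0.0568,0,0,0,0],[0.0133,-0.067,0,0,0,0]],
  ],
)

```text
clock: 3.9
tool_pos: [575.6, -247.4, 320.8]
tool_rot: [0.002, 0.718, 0.696, 0.0]
wrist_force: [2.6, -10.2, 5.1]
gripper_width: 22.9
grasp_force: 29.8
```

Emit:
servo_tool(
  targets=[
    [[0,0,0,0,0,0],[0,0,0,0,0,0]],
  ],
)

```text
clock: 4.07
tool_pos: [575.1, -247.7, 320.8]
tool_rot: [0.001, 0.718, 0.696, 0.0]
wrist_force: [-0.7, 0.2, 7.1]
gripper_width: 23.3
grasp_force: 31.2
```

Emit:
servo_tool(
  targets=[
    [[-0.0133,-0.067,0,0,0,0],[-0.0379,-0.0568,0,0,0,0],[-0.0568,-0.0379,0,0,0,0],[-0.067,-0.0133,0,0,0,0]],
  ],
)

```text
clock: 4.4
tool_pos: [539.0, -281.2, 320.8]
tool_rot: [0.001, 0.718, 0.696, 0.0]
wrist_force: [4.6, 1.9, 6.9]
gripper_width: 22.8
grasp_force: 31.5
```

Emit:
servo_tool(
  targets=[
    [[0,0,0,0,0,0],[0,0,0,0,0,0]],
  ],
)

```text
clock: 4.57
tool_pos: [539.3, -282.5, 320.8]
tool_rot: [0.001, 0.718, 0.696, -0.0]
wrist_force: [-5.6, -0.6, 9.8]
gripper_width: 23.3
grasp_force: 31.5
```

Emit:
servo_tool(
  targets=[
    [[-0.067,0.0133,0,0,0,0],[-0.0568,0.0379,0,0,0,0],[-0.0379,0.0568,0,0,0,0],[-0.0133,0.067,0,0,0,0]],
  ],
)

```text
clock: 4.9
tool_pos: [573.7, -318.1, 320.8]
tool_rot: [0.001, 0.718, 0.696, 0.001]
wrist_force: [-2.4, 11.4, 9.4]
gripper_width: 23.3
grasp_force: 31.6
```

Emit:
servo_tool(
  targets=[
    [[0.0133,0.067,0,0,0,0],[0.0379,0.0568,0,0,0,0],[0.0568,0.0379,0,0,0,0],[0.067,0.0133,0,0,0,0]],
  ],
)

```text
clock: 5.23
tool_pos: [609.6, -283.7, 320.8]
tool_rot: [0.0, 0.718, 0.696, -0.0]
wrist_force: [-15.5, -2.1, 11.9]
gripper_width: 23.5
grasp_force: 31.8
```

Emit:
servo_tool(
  targets=[
    [[0.067,-0.0133,0,0,0,0],[0.0568,-0.0379,0,0,0,0],[0.0379,-0.0568,0,0,0,0],[0.0133,-0.067,0,0,0,0]],
  ],
)

```text
clock: 5.57
tool_pos: [576.0, -247.5, 320.8]
tool_rot: [0.002, 0.718, 0.696, 0.0]
wrist_force: [1.8, -9.0, 7.6]
gripper_width: 23.3
grasp_force: 31.5
```

Emit:
servo_tool(
  targets=[
    [[-0.0133,-0.067,0,0,0,0],[-0.0379,-0.0568,0,0,0,0],[-0.0568,-0.0379,0,0,0,0],[-0.067,-0.0133,0,0,0,0]],
  ],
)

```text
clock: 5.9
tool_pos: [539.0, -281.3, 320.8]
tool_rot: [0.001, 0.718, 0.696, 0.0]
wrist_force: [5.5, 2.2, 7.3]
gripper_width: 23.4
grasp_force: 31.6
```

Emit:
servo_tool(
  targets=[
    [[-0.067,0.0133,0,0,0,0],[-0.0568,0.0379,0,0,0,0],[-0.0379,0.0568,0,0,0,0],[-0.0133,0.067,0,0,0,0]],
  ],
)

```text
clock: 6.23
tool_pos: [573.8, -318.1, 320.8]
tool_rot: [0.0, 0.718, 0.696, 0.001]
wrist_force: [-2.5, 12.4, 10.4]
gripper_width: 23.3
grasp_force: 31.7
```

Emit:
servo_tool(
  targets=[
    [[0.0133,0.067,0,0,0,0],[0.0379,0.0568,0,0,0,0],[0.0568,0.0379,0,0,0,0],[0.067,0.0133,0,0,0,0]],
  ],
)

```text
clock: 6.57
tool_pos: [609.6, -283.9, 320.7]
tool_rot: [0.0, 0.718, 0.696, -0.0]
wrist_force: [-14.8, -1.4, 12.1]
gripper_width: 23.1
grasp_force: 31.9
```

Emit:
servo_tool(
  targets=[
    [[0.015,0,0,0,0,0],[0,0,0,0,0,0],[0,0,0,0,0,0]],
  ],
)

```text
clock: 6.82
tool_pos: [609.3, -282.9, 320.8]
tool_rot: [0.002, 0.718, 0.696, -0.001]
wrist_force: [-4.6, -10.6, 8.5]
gripper_width: 23.2
grasp_force: 31.5
```

Emit:
servo_tool(
  targets=[
    [[-0.01,0,0,0,0,0],[0,0,0,0,0,0],[0,0,0,0,0,0],[0,0,0,0,0,0]],
  ],
  gripper=-1,
)

```text
clock: 7.15
tool_pos: [609.4, -282.5, 319.0]
tool_rot: [-0.0, 0.718, 0.696, 0.0]
wrist_force: [-0.2, 0.5, 1.2]
gripper_width: 71.0
grasp_force: 0.0
```

Emit:
servo_tool(
  targets=[
    [[0,0,-0.1,0,0,0],[0,0,-0.2,0,0,0],[0,0,-0.2,0,0,0]],
  ],
)

```text
clock: 7.4
tool_pos: [609.2, -282.2, 419.3]
tool_rot: [-0.002, 0.718, 0.696, -0.0]
wrist_force: [0.2, -0.7, -0.1]
gripper_width: 85.1
grasp_force: 0.0
```

Emit:
servo_tool(
  targets=[
    [[0.2018,-0.0042,0,0,0,0],[0.2018,-0.0042,0,0,0,0],[0.2018,-0.0042,0,0,0,0],[0.2018,-0.0042,0,0,0,0],[0.2018,-0.0042,0,0,0,0]],
  ],
)

```text
clock: 7.82
tool_pos: [610.9, -78.8, 419.3]
tool_rot: [-0.0, 0.718, 0.696, 0.0]
wrist_force: [0.9, -0.2, -0.2]
gripper_width: 85.2
grasp_force: 0.0
```

Emit:
servo_tool(
  targets=[
    [[0.2018,-0.0042,0,0,0,0],[0.2018,-0.0042,0,0,0,0],[0.2018,-0.0042,0,0,0,0],[0.2018,-0.0042,0,0,0,0],[0.2018,-0.0042,0,0,0,0]],
  ],
)

```text
clock: 8.23
tool_pos: [612.9, 123.3, 419.3]
tool_rot: [-0.0, 0.718, 0.696, 0.0]
wrist_force: [0.9, 0.0, -0.4]
gripper_width: 85.3
grasp_force: 0.0
```

Emit:
servo_tool(
  targets=[
    [[0.2018,-0.0042,0,0,0,0],[0.2018,-0.0042,0,0,0,0],[0.2018,-0.0042,0,0,0,0],[0.2018,-0.0042,0,0,0,0],[0,0,0,0,0,0]],
  ],
)

```text
clock: 8.65
tool_pos: [613.8, 289.0, 418.2]
tool_rot: [-0.001, 0.716, 0.698, -0.0]
wrist_force: [-0.3, -0.8, 0.8]
gripper_width: 85.5
grasp_force: 0.0
```

Emit:
servo_tool(
  targets=[
    [[0,0,0,0,0,0],[0,0,0,0,0,0]],
  ],
)

```text
clock: 8.82
tool_pos: [614.7, 282.6, 418.9]
tool_rot: [-0.0, 0.718, 0.696, -0.0]
wrist_force: [-0.1, -0.1, -0.1]
gripper_width: 85.7
grasp_force: 0.0
```

```bash
python3 - <<'E'
from h import *
p,T,s=tool();print(p.round(1),T.as_matrix().round(3),s['clock'],s['q'].round(2))
c=cap('wrist','wrist2.png'); print(proj(c,[(613.3,282.4,331),(607.5,9,259),(612.6,174,259)]).round())
E
```

```text
[614.7 282.6 418.9] [[ 0.03   1.    -0.001]
 [ 1.    -0.03  -0.   ]
 [-0.    -0.001 -1.   ]] 8.8167 [ 0.33  0.47  1.17 -0.    1.5   0.36]
[[316. 214.]
 [319. 416.]
 [319. 293.]]
```

View pics/wrist2.png

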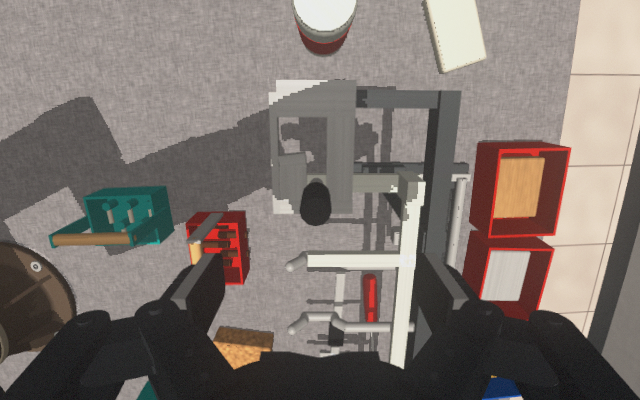

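Wrist view shows the knob top at about (316,213), as predicted (316,214), with the L slot's lane going up and the notch to the left (−x). Now I grip the knob.

Emit:
servo_tool(
  targets=[
    [[0,-0.006,0.17,0,0,0],[0,0,0.17,0,0,0],[0,0,0.18,0,0,0],[0,0,0,0,0,0]],
  ],
)

```text
clock: 9.2
tool_pos: [612.2, 280.4, 308.8]
tool_rot: [-0.002, 0.719, 0.695, -0.005]
wrist_force: [0.2, -0.0, -1.7]
gripper_width: 85.8
grasp_force: 0.0
```

Emit:
servo_tool(
  targets=[
    [[0,0,0,0,0,0],[0,0,0,0,0,0],[0,0,0,0,0,0],[0,0,0,0,0,0],[0,0,0,0,0,0]],
  ],
  gripper=1,
  newtons=70,
)

```text
clock: 9.62
tool_pos: [613.9, 282.5, 316.8]
tool_rot: [0.0, 0.718, 0.696, 0.001]
wrist_force: [-1.9, 0.0, 2.9]
gripper_width: 25.2
grasp_force: 2.3
```

Emit:
servo_tool(
  targets=[
    [[0,0,0,0,0,0],[0,0,0,0,0,0],[0,0,0,0,0,0],[0,0,0,0,0,0]],
  ],
)

```text
clock: 9.95
tool_pos: [612.8, 282.6, 317.2]
tool_rot: [-0.0, 0.718, 0.696, 0.0]
wrist_force: [-8.3, -1.0, 9.1]
gripper_width: 20.3
grasp_force: 68.3
```

Emit:
servo_tool(
  targets=[
    [[0.04,0,0,0,0,0],[0.04,0,0,0,0,0],[0.04,0,0,0,0,0],[0.04,0,0,0,0,0],[0.02,0,0,0,0,0]],
  ],
)

```text
clock: 10.37
tool_pos: [614.0, 318.0, 317.1]
tool_rot: [0.001, 0.718, 0.696, -0.001]
wrist_force: [-8.5, -10.9, 9.8]
gripper_width: 20.4
grasp_force: 68.4
```

Emit:
servo_tool(
  targets=[
    [[0,0,0,0,0,0],[0,0,0,0,0,0]],
  ],
)

```text
clock: 10.53
tool_pos: [614.0, 317.6, 317.1]
tool_rot: [0.0, 0.718, 0.696, -0.001]
wrist_force: [-8.9, -10.1, 9.8]
gripper_width: 20.6
grasp_force: 68.4
```

Emit:
servo_tool(
  targets=[
    [[0.0125,0,0,0,0,0],[0.0125,0,0,0,0,0],[0,0,0,0,0,0],[0,0,0,0,0,0]],
  ],
)

```text
clock: 10.87
tool_pos: [614.2, 322.3, 317.1]
tool_rot: [0.001, 0.718, 0.696, -0.001]
wrist_force: [-8.6, -10.4, 9.5]
gripper_width: 20.4
grasp_force: 68.5
```

Emit:
servo_tool(
  targets=[
    [[0,-0.02,0,0,0,0],[0,-0.02,0,0,0,0],[0,-0.02,0,0,0,0],[0,-0.02,0,0,0,0],[0,-0.01,0,0,0,0]],
  ],
)

```text
clock: 11.28
tool_pos: [597.2, 322.5, 317.1]
tool_rot: [0.001, 0.718, 0.696, 0.0]
wrist_force: [0.5, -10.3, 6.7]
gripper_width: 20.8
grasp_force: 68.5
```

Emit:
servo_tool(
  targets=[
    [[0,0,0,0,0,0],[0,0,0,0,0,0]],
  ],
)

```text
clock: 11.45
tool_pos: [597.2, 322.6, 317.1]
tool_rot: [0.001, 0.718, 0.696, -0.0]
wrist_force: [-1.3, -10.9, 8.2]
gripper_width: 20.4
grasp_force: 68.4
```

Emit:
servo_tool(
  targets=[
    [[-0.0125,0,0,0,0,0],[-0.0125,0,0,0,0,0],[0,0,0,0,0,0],[0,0,0,0,0,0]],
  ],
)

```text
clock: 11.78
tool_pos: [597.1, 318.4, 317.2]
tool_rot: [0.001, 0.718, 0.696, 0.001]
wrist_force: [0.2, -4.1, 7.4]
gripper_width: 20.5
grasp_force: 68.4
```

Emit:
servo_tool(
  targets=[
    [[0,0,0,0,0,0],[0,0,0,0,0,0],[0,0,0,0,0,0],[0,0,0,0,0,0]],
  ],
  gripper=-1,
)

```text
clock: 12.12
tool_pos: [596.8, 319.2, 315.2]
tool_rot: [0.0, 0.718, 0.696, -0.0]
wrist_force: [0.6, 0.1, -0.1]
gripper_width: 68.3
grasp_force: 0.0
```

Emit:
servo_tool(
  targets=[
    [[0,0,-0.1,0,0,0],[0,0,-0.2,0,0,0],[0,0,-0.2,0,0,0],[0,0,0,0,0,0],[0,0,0,0,0,0]],
  ],
)

```text
clock: 12.53
tool_pos: [597.0, 319.3, 417.7]
tool_rot: [0.001, 0.718, 0.696, 0.002]
wrist_force: [-0.9, -0.3, -1.3]
gripper_width: 85.5
grasp_force: 0.0
```

```bash
python3 - <<'E'
from h import *
p,T,s=tool();print(p.round(1),s['clock'])
c=cap('wrist','wrist3.png'); print(proj(c,[(596.8,318,331)]).round())
f=c['frame'];cv2.imwrite('pics/wrist3c.png',cv2.resize(f[60:340,160:460,::-1],None,fx=2,fy=2))
t=cap('top')
hsv=cv2.cvtColor(t['frame'],cv2.COLOR_RGB2HSV)
for x0,y0,x1,y1 in((250,195,320,240),(375,190,445,245)):
    h=hsv[y0:y1,x0:x1].astype(int)
    m=((h[...,0]>10)&(h[...,0]<22)&(h[...,1]>70)&(h[...,2]>120)).astype(np.uint8)
    ys,xs=np.nonzero(m)
    if len(xs)<50: print('few',len(xs));continue
    q=np.c_[xs+x0,ys+y0].astype(np.float32); rc=cv2.minAreaRect(q); b=cv2.boxPoints(rc)
    W=plane(t,b,132)[:,:2]; e=[W[1]-W[0],W[2]-W[1]]; e=max(e,key=np.linalg.norm)
    print(len(xs),plane(t,[q.mean(0)],132).round(1),W.mean(0).round(1),np.linalg.norm(e).round(1),np.degrees(np.arctan2(e[1],e[0])).round(1)%180)
E
```

```text
[597.  319.3 417.7] 12.5333
[[317. 216.]]
129 [[439.9 117.7 132. ]] [439.9 118.3] 109.9 88.4
154 [[ 427.5 -316.4  132. ]] [ 427.8 -315.8] 110.0 75.7
```

View pics/wrist3c.png

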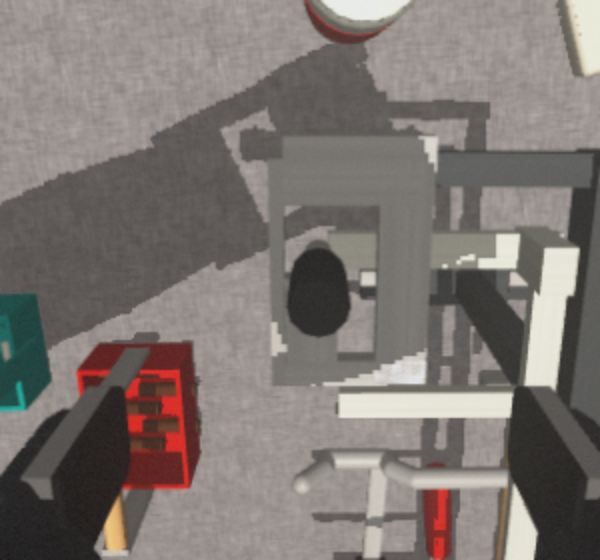

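The crop shows the knob sitting in the notch (behind the tooth) with the fingers off it, so the keeper stays open. Bins are unchanged; bin A is at (440,118). I go and grip it.

Emit:
servo_tool(
  targets=[
    [[-0.147,-0.108,0,0,0,0],[-0.147,-0.108,0,0,0,0],[-0.147,-0.108,0,0,0,0],[-0.147,-0.108,0,0,0,0],[-0.147,-0.108,0,0,0,0]],
  ],
)

```text
clock: 13.05
tool_pos: [482.7, 174.3, 413.5]
tool_rot: [-0.001, 0.718, 0.696, -0.001]
wrist_force: [0.3, 0.1, 0.1]
gripper_width: 85.3
grasp_force: 0.0
```

Emit:
servo_tool(
  targets=[
    [[-0.147,-0.108,0,0,0,0],[-0.147,-0.108,0,0,0,0],[0,0,0.2,0,0,0],[0,0,0.2,0,0,0],[0,0,0.2,0,0,0]],
  ],
)

```text
clock: 13.47
tool_pos: [438.3, 117.4, 293.5]
tool_rot: [0.0, 0.718, 0.696, 0.0]
wrist_force: [1.5, 1.4, -0.8]
gripper_width: 85.7
grasp_force: 0.0
```

Emit:
servo_tool(
  targets=[
    [[0,0,0.2,0,0,0],[0,0,0.1,0,0,0],[0,0,0,0,0,0],[0,0,0,0,0,0]],
  ],
)

```text
clock: 13.8
tool_pos: [438.9, 117.9, 234.5]
tool_rot: [-0.001, 0.718, 0.696, -0.001]
wrist_force: [-0.4, -0.8, -0.0]
gripper_width: 85.3
grasp_force: 0.0
```

```bash
python3 - <<'E'
from h import *
p,T,s=tool();print(p.round(1),T.as_matrix().round(3),s['clock'],s['q'].round(2))
c=cap('wrist','wrist4.png'); print(proj(c,[(440,118,132),(613,172.5,259)]).round())
h=cv2.cvtColor(c['frame'],cv2.COLOR_RGB2HSV).astype(int)
m=((h[...,0]>8)&(h[...,0]<24)&(h[...,1]>70)&(h[...,2]>100)).astype(np.uint8)
n,l,st,ce=cv2.connectedComponentsWithStats(m)
for i in range(1,n):
    if st[i,4]>300: print(st[i],ce[i].round(),plane(c,[ce[i]],132).round(1))
E
```

```text
[438.9 117.9 234.5] [[ 0.031  1.    -0.003]
 [ 1.    -0.031 -0.   ]
 [-0.001 -0.003 -1.   ]] 13.8 [ 0.12  0.28  1.98 -0.    0.88  0.15]
[[320. 206.]
 [819. 158.]]
[  26  109  159   32 3576] [106. 125.] [[296.8 180.4 132. ]]
[ 307  127   24  152 3285] [319. 201.] [[439.5 121.9 132. ]]
[ 575  172   64  166 3825] [606. 251.] [[660.2  74.3 132. ]]
[   3  213   63  116 2231] [ 43. 266.] [[219.9  74.1 132. ]]
[ 292  314   96   48 2335] [334. 340.] [[448.4   2.1 132. ]]
```

View pics/wrist4.png

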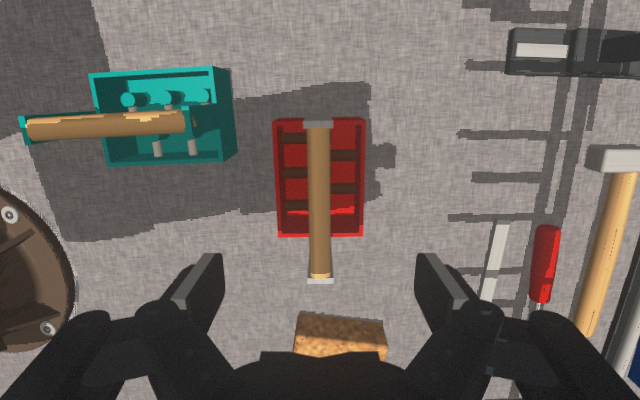

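Wrist view shows the red bin's bar running (319,121)–(319,283), centred between the open fingers. I descend, grip and lift.

Emit:
servo_tool(
  targets=[
    [[0,0,0.19,0,0,0],[0,0,0.19,0,0,0],[0,0,0.1375,0,0,0],[0,0,0,0,0,0],[0,0,0,0,0,0]],
  ],
)

```text
clock: 14.27
tool_pos: [439.8, 118.0, 132.6]
tool_rot: [-0.0, 0.718, 0.696, -0.0]
wrist_force: [0.7, 0.1, 0.6]
gripper_width: 85.8
grasp_force: 0.0
```

Emit:
servo_tool(
  targets=[
    [[0,0,0,0,0,0],[0,0,0,0,0,0],[0,0,0,0,0,0],[0,0,0,0,0,0],[0,0,0,0,0,0]],
  ],
  gripper=1,
  newtons=80,
)

```text
clock: 14.68
tool_pos: [439.6, 118.0, 132.6]
tool_rot: [0.0, 0.718, 0.696, 0.001]
wrist_force: [-0.4, -0.0, -0.1]
gripper_width: 25.6
grasp_force: 0.0
```

Emit:
servo_tool(
  targets=[
    [[0,0,0,0,0,0],[0,0,0,0,0,0],[0,0,0,0,0,0],[0,0,0,0,0,0],[0,0,0,0,0,0]],
  ],
)

```text
clock: 15.1
tool_pos: [439.1, 118.1, 132.3]
tool_rot: [-0.0, 0.718, 0.696, 0.0]
wrist_force: [-3.3, 1.3, 9.1]
gripper_width: 14.8
grasp_force: 79.3
```

Emit:
servo_tool(
  targets=[
    [[0,0,-0.05,0,0,0],[0,0,-0.1,0,0,0],[0,0,-0.15,0,0,0],[0,0,-0.15,0,0,0],[0,0,-0.15,0,0,0]],
  ],
)

```text
clock: 15.52
tool_pos: [438.7, 117.9, 252.8]
tool_rot: [-0.0, 0.718, 0.696, -0.001]
wrist_force: [0.6, 0.3, -4.6]
gripper_width: 14.6
grasp_force: 78.8
```

Emit:
servo_tool(
  targets=[
    [[0,0,-0.15,0,0,0],[0,0,-0.085,0,0,0],[0,0,0,0,0,0],[0,0,0,0,0,0]],
  ],
)

```text
clock: 15.85
tool_pos: [439.0, 117.9, 298.5]
tool_rot: [0.0, 0.718, 0.696, 0.0]
wrist_force: [-0.3, 0.9, -4.8]
gripper_width: 14.4
grasp_force: 78.8
```

Emit:
servo_tool(
  targets=[
    [[0.1,0,0,0,0,0],[0.1,0,0,0,0,0],[0.1,0,0,0,0,0],[0,0.12,0,0,0,0],[0,0.12,0,0,0,0]],
  ],
)

```text
clock: 16.27
tool_pos: [488.6, 177.5, 296.6]
tool_rot: [-0.001, 0.717, 0.697, -0.002]
wrist_force: [-0.0, -0.2, -3.9]
gripper_width: 14.5
grasp_force: 78.9
```

Emit:
servo_tool(
  targets=[
    [[0,0.12,0,0,0,0],[0,0.12,0,0,0,0],[0,0,0,0,0,0],[0,0,0,0,0,0],[0,0,0,0,0,0]],
  ],
)

```text
clock: 16.68
tool_pos: [536.3, 174.8, 296.6]
tool_rot: [-0.001, 0.718, 0.696, -0.002]
wrist_force: [0.5, 0.2, -4.8]
gripper_width: 14.4
grasp_force: 79.0
```

```bash
python3 - <<'E'
from h import *
p,T,s=tool();print(p.round(1),T.as_matrix().round(3),s['clock'])
c=cap('wrist','wrist5.png')
S=np.array([613,172.5,259]);X=np.array([.9995,-.03,0]);Y=np.array([.03,.9995,0])
for dy in(-35,35):
  print(proj(c,[S+Y*dy-27*X+[0,0,14],S+Y*dy-[0,0,7],S+Y*dy+X*70]).round())
E
```

```text
[536.3 174.8 296.6] [[ 0.031  1.    -0.004]
 [ 1.    -0.031 -0.001]
 [-0.001 -0.004 -1.   ]] 16.6833
[[414. 319.]
 [450. 296.]
 [574. 300.]]
[[428. 189.]
 [467. 178.]
 [606. 182.]]
```

View pics/wrist5.png

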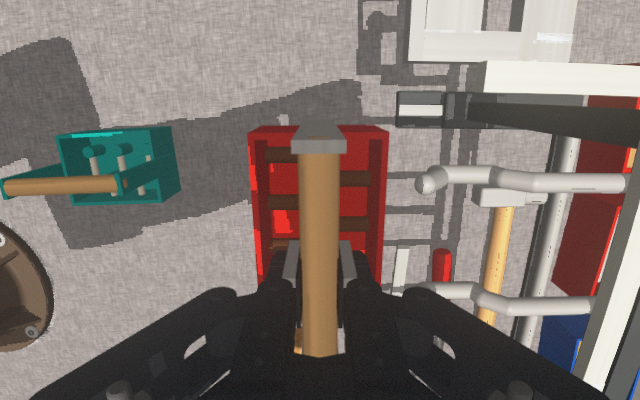

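Wrist view shows the bin held with its bar level and the hook3 prongs ahead, tips near (428,182) and lower at (430,290). I measure the prong's bend columns numerically to refine the seat's x.

```bash
python3 - <<'E'
from h import *
c=cap('wrist'); g=cv2.cvtColor(c['frame'],cv2.COLOR_RGB2GRAY).astype(int); sat=cv2.cvtColor(c['frame'],cv2.COLOR_RGB2HSV)[...,1]
def gradrow(col,a,b):
    v=g[a:b,col-1:col+2].mean(1); return v
for col in range(412,600,6):
    v=gradrow(col,155,205); d=np.diff(cv2.GaussianBlur(v.reshape(-1,1).astype(np.float32),(1,5),0).ravel())
    print(col, 'top',155+d[:35].argmax(),'bot',155+d.argmin(), end=' | ')
S=np.array([613,172.5,259]);X=np.array([.9995,-.03,0]);Y=np.array([.03,.9995,0])
print()
for u,z in((-27,14),(-18,5),(-12,-7),(-12,-12),(0,-12),(12,-12),(12,-7),(20,5),(50,5)): print(u,z,proj(c,[S+Y*35+u*X+[0,0,z]]).round(1))
E
```

```text
412 top 177 bot 170 | 418 top 157 bot 171 | 424 top 174 bot 170 | 430 top 175 bot 165 | 436 top 171 bot 164 | 442 top 164 bot 186 | 448 top 165 bot 181 | 454 top 166 bot 182 | 460 top 165 bot 182 | 466 top 165 bot 181 | 472 top 165 bot 182 | 478 top 167 bot 182 | 484 top 188 bot 182 | 490 top 188 bot 163 | 496 top 187 bot 165 | 502 top 188 bot 166 | 508 top 189 bot 185 | 514 top 189 bot 169 | 520 top 172 bot 169 | 526 top 173 bot 202 | 532 top 174 bot 200 | 538 top 174 bot 202 | 544 top 173 bot 201 | 550 top 173 bot 191 | 556 top 172 bot 190 | 562 top 174 bot 171 | 568 top 174 bot 171 | 574 top 174 bot 192 | 580 top 172 bot 192 | 586 top 172 bot 192 | 592 top 172 bot 192 | 598 top 172 bot 192 | 
-27 14 [[427.2 188.5]]
-18 5 [[439.9 183.5]]
-12 -7 [[443.3 177.7]]
-12 -12 [[439.9 175.4]]
0 -12 [[462.2 175.5]]
12 -12 [[484.3 175.6]]
12 -7 [[488.8 177.8]]
20 5 [[516.8 183.7]]
50 5 [[575.2 183.8]]
```

The seat estimate holds: the flat is seen at columns 442–487 and predicted at 441–486. I move in along +x and lower.

Emit:
servo_tool(
  targets=[
    [[0,0.08,0,0,0,0],[0,0.08,0,0,0,0],[0,0.08,0,0,0,0],[0,0.08,0,0,0,0],[0,0.0635,0,0,0,0]],
  ],
)

```text
clock: 17.2
tool_pos: [614.2, 172.7, 298.6]
tool_rot: [0.0, 0.718, 0.696, -0.0]
wrist_force: [-0.4, 0.2, -4.2]
gripper_width: 14.4
grasp_force: 79.1
```

Emit:
servo_tool(
  targets=[
    [[0,0,0,0,0,0],[0,0,0,0,0,0],[0,0,0,0,0,0]],
  ],
)

```text
clock: 17.45
tool_pos: [613.0, 172.7, 298.6]
tool_rot: [-0.0, 0.718, 0.696, -0.0]
wrist_force: [-0.4, -0.1, -4.1]
gripper_width: 14.3
grasp_force: 79.1
```

Emit:
servo_tool(
  targets=[
    [[0,0,0.04,0,0,0],[0,0,0.04,0,0,0],[0,0,0.03,0,0,0],[0,0,0.02,0,0,0],[0,0,0,0,0,0]],
  ],
)

```text
clock: 17.87
tool_pos: [613.3, 172.6, 271.4]
tool_rot: [-0.001, 0.718, 0.696, -0.001]
wrist_force: [-0.8, -0.7, -4.7]
gripper_width: 14.5
grasp_force: 79.1
```

Emit:
servo_tool(
  targets=[
    [[0,0,0,0,0,0],[0,0,0,0,0,0]],
  ],
)

```text
clock: 18.03
tool_pos: [614.0, 172.7, 272.9]
tool_rot: [0.0, 0.718, 0.696, 0.0]
wrist_force: [0.2, -0.0, -4.3]
gripper_width: 14.2
grasp_force: 79.1
```

Emit:
servo_tool(
  targets=[
    [[0,0,0.015,0,0,0],[0,0,0.012,0,0,0],[0,0,0,0,0,0],[0,0,0,0,0,0]],
  ],
)

```text
clock: 18.37
tool_pos: [613.8, 172.6, 267.2]
tool_rot: [-0.0, 0.718, 0.696, -0.0]
wrist_force: [0.5, 0.7, -4.6]
gripper_width: 14.4
grasp_force: 79.0
```

Emit:
servo_tool(
  targets=[
    [[0,0,0.01,0,0,0],[0,0,0,0,0,0],[0,0,0,0,0,0]],
  ],
)

```text
clock: 18.62
tool_pos: [614.0, 172.7, 266.2]
tool_rot: [0.0, 0.718, 0.696, 0.001]
wrist_force: [-1.3, 0.4, 3.2]
gripper_width: 14.8
grasp_force: 80.0
```

Contact is at the expected seat height (force went from −4.6 to +3.2 N). I release, rise and look.

Emit:
servo_tool(
  targets=[
    [[0,0,0,0,0,0],[0,0,0,0,0,0],[0,0,0,0,0,0],[0,0,0,0,0,0]],
  ],
  gripper=-0.06,
)

```text
clock: 18.95
tool_pos: [613.9, 172.6, 265.4]
tool_rot: [0.0, 0.718, 0.696, 0.0]
wrist_force: [-0.6, 1.4, -0.4]
gripper_width: 45.4
grasp_force: 0.0
```

Emit:
servo_tool(
  targets=[
    [[0,0,-0.05,0,0,0],[0,0,-0.1,0,0,0],[0,0,-0.2,0,0,0],[0,0,-0.2,0,0,0],[0,0,-0.2,0,0,0]],
  ],
)

```text
clock: 19.37
tool_pos: [613.4, 172.6, 418.0]
tool_rot: [0.0, 0.718, 0.696, 0.0]
wrist_force: [0.5, 0.3, 0.4]
gripper_width: 45.2
grasp_force: 0.0
```

```bash
cat > look.py <<'E'
from h import *
p,T,s=tool();print(p.round(1),s['clock'])
t=cap('top','look_%d.png'%(s['clock']*10))
hsv=cv2.cvtColor(t['frame'],cv2.COLOR_RGB2HSV)
h=hsv.astype(int)
m=((h[...,0]>10)&(h[...,0]<22)&(h[...,1]>70)&(h[...,2]>100)).astype(np.uint8); m[:,:255]=0;m[:,450:]=0;m[:100]=0;m[:135,:]=0;m[245:]=0
n,l,st,ce=cv2.connectedComponentsWithStats(m)
for i in range(1,n):
    if st[i,4]<60: continue
    ys,xs=np.nonzero(l==i); q=np.c_[xs,ys].astype(np.float32); b=cv2.boxPoints(cv2.minAreaRect(q))
    W=plane(t,b,132)[:,:2]; e=max([W[1]-W[0],W[2]-W[1]],key=np.linalg.norm)
    print(len(xs),ce[i].round(),W.mean(0).round(1),np.linalg.norm(e).round(1),np.degrees(np.arctan2(e[1],e[0])).round(1)%180)
E
python3 look.py; python3 - <<'E'
from h import *
c=cap('wrist','wrist6.png'); print(proj(c,[(613,172.5,259),(613+1.8,232,259),(613-1.8,113,259)]).round())
E
```

```text
[613.4 172.6 418. ] 19.3667
251 [260. 152.] [671.7 192. ] 116.2 9.900000000000006
582 [346. 214.] [451.6 -98.4] 103.5 170.5
146 [410. 208.] [ 464.7 -309.9] 110.4 74.3
[[315. 184.]
 [314. 117.]
 [315. 245.]]
```

View pics/wrist6.png

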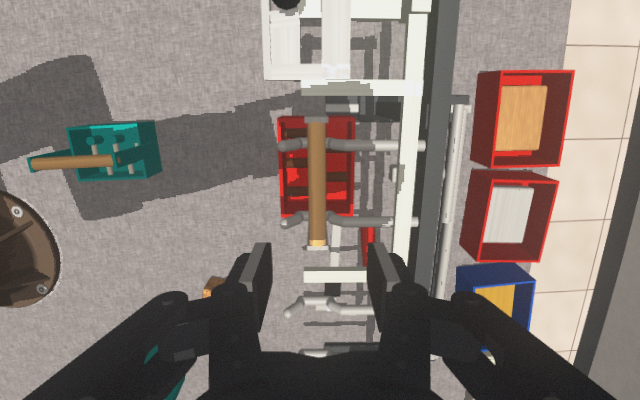

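Bin A hangs on hook3: its bar spans (317,117)–(317,245) as predicted, across both prongs. The top view shows bin B was knocked to (465,−310), angle 74°. I go there with the hand turned 14°.

Emit:
servo_tool(
  targets=[
    [[-0.1873,-0.0515,0,0,0,0],[-0.1873,-0.0515,0,0,0,0],[-0.1873,-0.0515,0,0,0,0],[-0.1873,-0.0515,0,0,0,0],[-0.1873,-0.0515,0,0,0,0]],
  ],
  gripper=-1,
)

```text
clock: 19.88
tool_pos: [555.6, -14.4, 416.0]
tool_rot: [0.0, 0.718, 0.696, 0.0]
wrist_force: [0.8, -0.5, -0.9]
gripper_width: 85.2
grasp_force: 0.0
```

Emit:
servo_tool(
  targets=[
    [[-0.1873,-0.0515,0,0,0,0],[-0.1873,-0.0515,0,0,0,0],[-0.1873,-0.0515,0,0,0,0],[-0.1873,-0.0515,0,0,0,0],[-0.1873,-0.0515,0,0,0,0]],
  ],
)

```text
clock: 20.3
tool_pos: [498.3, -200.2, 416.1]
tool_rot: [0.0, 0.718, 0.696, 0.0]
wrist_force: [0.7, 0.3, -0.7]
gripper_width: 85.5
grasp_force: 0.0
```

Emit:
servo_tool(
  targets=[
    [[-0.1873,-0.0515,0,0,0,0],[-0.1873,-0.0515,0,0,0,0],[-0.1873,-0.0515,0,0,0,0],[0,0,0.15,0,0,0.1158],[0,0,0.15,0,0,0.1158]],
  ],
)

```text
clock: 20.72
tool_pos: [464.3, -312.2, 356.0]
tool_rot: [0.002, 0.799, 0.601, 0.0]
wrist_force: [0.5, 0.4, -0.7]
gripper_width: 85.3
grasp_force: 0.0
```

Emit:
servo_tool(
  targets=[
    [[0,0,0.2,0,0,0],[0,0,0.2,0,0,0],[0,0,0.2,0,0,0],[0,0,0,0,0,0],[0,0,0,0,0,0]],
  ],
)

```text
clock: 21.13
tool_pos: [464.9, -310.0, 235.3]
tool_rot: [-0.001, 0.797, 0.604, -0.0]
wrist_force: [0.2, -0.5, 1.6]
gripper_width: 85.7
grasp_force: 0.0
```

```bash
python3 - <<'E'
from h import *
p,T,s=tool();print(p.round(1),T.as_matrix().round(3),s['clock'],s['q'].round(2))
c=cap('wrist','wrist7.png'); print(proj(c,[(465,-310,132)]).round())
h=cv2.cvtColor(c['frame'],cv2.COLOR_RGB2HSV).astype(int)
m=((h[...,0]>8)&(h[...,0]<24)&(h[...,1]>70)&(h[...,2]>100)).astype(np.uint8)
n,l,st,ce=cv2.connectedComponentsWithStats(m)
for i in range(1,n):
    if st[i,4]>800:
        ys,xs=np.nonzero(l==i); b=cv2.boxPoints(cv2.minAreaRect(np.c_[xs,ys].astype(np.float32)))
        W=plane(c,b,132)[:,:2]; e=max([W[1]-W[0],W[2]-W[1]],key=np.linalg.norm)
        print(st[i],W.mean(0).round(1),np.linalg.norm(e).round(1),np.degrees(np.arctan2(e[1],e[0])).round(1)%180, 'tool-frame', (T.inv().apply(np.r_[W.mean(0),p[2]]-p)).round(1))
E
```

```text
[ 464.9 -310.   235.3] [[ 0.27   0.963 -0.002]
 [ 0.963 -0.27   0.002]
 [ 0.001 -0.002 -1.   ]] 21.1333 [-0.71  0.42  1.75 -0.    0.98 -0.43]
[[318. 207.]]
[ 309  127   24  152 3287] [ 466.2 -311.3] 113.5 75.0 tool-frame [-0.9  1.5 -0. ]
[   0  201  126   24 2732] [ 279.1 -262.9] 99.2 163.5 tool-frame [  -4.8 -191.7    0.5]
```

View pics/wrist7.png

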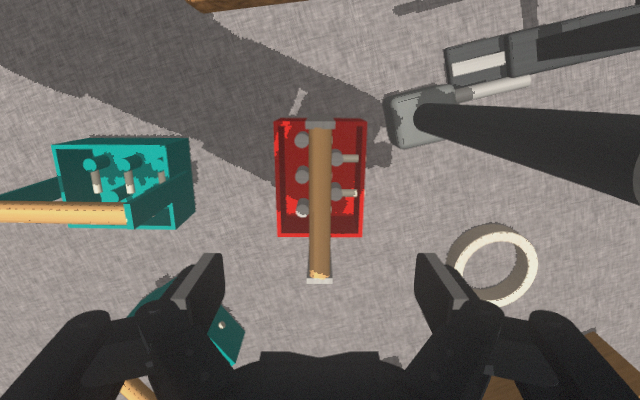

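Wrist view shows the red bin's bar (319,121)–(319,283) centred between the fingers, with the crank post clear to the right. I descend, grip and lift.

Emit:
servo_tool(
  targets=[
    [[0,0.006,0.19,0,0,0],[0,0,0.19,0,0,0],[0,0,0.1375,0,0,0],[0,0,0,0,0,0],[0,0,0,0,0,0]],
  ],
)

```text
clock: 21.6
tool_pos: [467.0, -311.0, 133.8]
tool_rot: [0.001, 0.797, 0.604, 0.0]
wrist_force: [-0.5, -0.1, 1.3]
gripper_width: 85.4
grasp_force: 0.0
```

Emit:
servo_tool(
  targets=[
    [[0,0,0,0,0,0],[0,0,0,0,0,0],[0,0,0,0,0,0],[0,0,0,0,0,0],[0,0,0,0,0,0]],
  ],
  gripper=1,
  newtons=80,
)

```text
clock: 22.02
tool_pos: [466.4, -310.5, 132.8]
tool_rot: [0.001, 0.797, 0.604, 0.0]
wrist_force: [-0.2, 0.6, -0.9]
gripper_width: 25.6
grasp_force: 0.0
```

Emit:
servo_tool(
  targets=[
    [[0,0,0,0,0,0],[0,0,0,0,0,0],[0,0,0,0,0,0],[0,0,0,0,0,0],[0,0,0,0,0,0]],
  ],
)

```text
clock: 22.43
tool_pos: [466.0, -310.3, 132.6]
tool_rot: [0.0, 0.797, 0.604, -0.0]
wrist_force: [-2.6, 1.1, 7.8]
gripper_width: 14.8
grasp_force: 78.4
```

Emit:
servo_tool(
  targets=[
    [[0,0,-0.05,0,0,0],[0,0,-0.1,0,0,0],[0,0,-0.15,0,0,0],[0,0,-0.15,0,0,0],[0,0,-0.15,0,0,0]],
  ],
)

```text
clock: 22.85
tool_pos: [465.9, -310.0, 253.5]
tool_rot: [-0.0, 0.797, 0.604, -0.0]
wrist_force: [0.5, 0.2, -3.9]
gripper_width: 14.4
grasp_force: 78.6
```

Emit:
servo_tool(
  targets=[
    [[0,0,-0.15,0,0,0],[0,0,-0.085,0,0,0],[0,0,0,0,0,-0.116],[0,0,0,0,0,-0.116],[0,0,0,0,0,0]],
  ],
)

```text
clock: 23.27
tool_pos: [466.0, -310.1, 299.6]
tool_rot: [0.0, 0.716, 0.698, 0.0]
wrist_force: [0.8, 0.1, -2.9]
gripper_width: 14.2
grasp_force: 78.6
```

Emit:
servo_tool(
  targets=[
    [[0,0,0,0,0,0],[0,0,0,0,0,0]],
  ],
)

```text
clock: 23.43
tool_pos: [466.0, -310.2, 298.8]
tool_rot: [-0.0, 0.719, 0.695, -0.0]
wrist_force: [0.4, -0.1, -2.6]
gripper_width: 14.6
grasp_force: 78.6
```

Emit:
servo_tool(
  targets=[
    [[0.1576,0,0,0,0,0],[0.1576,0,0,0,0,0],[0.1576,0,0,0,0,0],[0.1576,0,0,0,0,0],[0.1576,0,0,0,0,0]],
  ],
)

```text
clock: 23.85
tool_pos: [470.7, -151.4, 298.8]
tool_rot: [-0.0, 0.719, 0.695, -0.0]
wrist_force: [0.5, 0.3, -3.7]
gripper_width: 14.4
grasp_force: 78.6
```

Emit:
servo_tool(
  targets=[
    [[0,0.1,0,0,0,0],[0,0.1,0,0,0,0],[0,0.1,0,0,0,0],[0,0,0,0,0,0],[0,0,0,0,0,0]],
  ],
)

```text
clock: 24.27
tool_pos: [531.2, -154.4, 298.2]
tool_rot: [-0.001, 0.718, 0.696, -0.0]
wrist_force: [0.2, 0.3, -2.6]
gripper_width: 14.5
grasp_force: 78.8
```

```bash
python3 - <<'E'
from h import *
p,T,s=tool();print(p.round(1),T.as_matrix().round(3),s['clock'],s['wrist_force'])
c=cap('wrist','wrist8.png')
S=np.array([603.6,-157,259]);X=np.array([.9995,-.03,0]);Y=np.array([.03,.9995,0])
for u,z in((-27,14),(-12,-7),(0,-12),(12,-7),(20,5),(50,5)): print(u,z,proj(c,[S+Y*35+u*X+[0,0,z],S-Y*35+u*X+[0,0,z]]).round(0).tolist())
g=cv2.cvtColor(c['frame'],cv2.COLOR_RGB2GRAY)
cv2.imwrite('pics/c8.png',cv2.resize(c['frame'][120:340,360:640,::-1],None,fx=2.7,fy=2.7))
E
```

```text
[ 531.2 -154.4  298.2] [[ 0.032  0.999 -0.001]
 [ 0.999 -0.032  0.   ]
 [ 0.    -0.001 -1.   ]] 24.2667 [ 0.17581242  0.31062718 -2.62511674]
-27 14 [[417.0, 188.0], [405.0, 318.0]]
-12 -7 [[434.0, 178.0], [422.0, 295.0]]
0 -12 [[453.0, 175.0], [439.0, 290.0]]
12 -7 [[479.0, 178.0], [462.0, 294.0]]
20 5 [[507.0, 183.0], [485.0, 306.0]]
50 5 [[565.0, 184.0], [537.0, 305.0]]
```

View pics/c8.png

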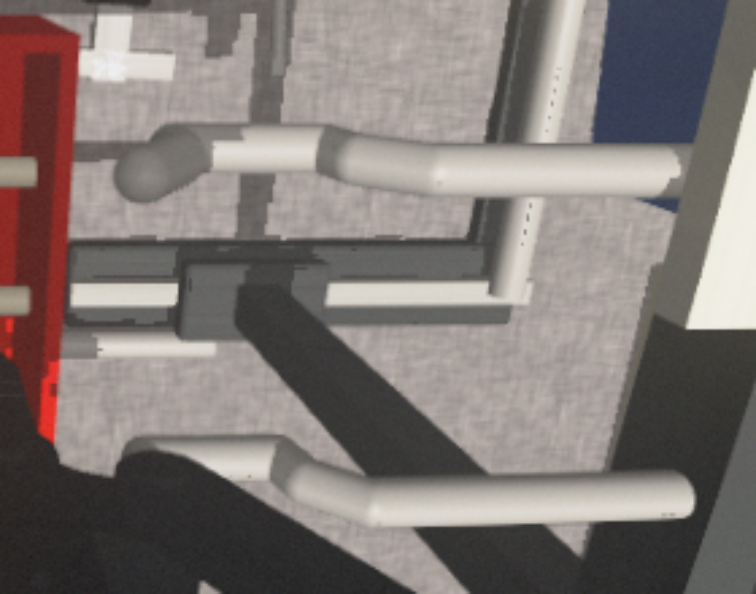

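The crop shows hook1's prongs with the flat at columns 436–478, row 175, as predicted (434–479, row 175). I move in and lower.

Emit:
servo_tool(
  targets=[
    [[0,0.08,0,0,0,0],[0,0.08,0,0,0,0],[0,0.08,0,0,0,0],[0,0.07,0,0,0,0],[0,0.0535,0,0,0,0]],
  ],
)

```text
clock: 24.73
tool_pos: [603.7, -157.0, 298.8]
tool_rot: [-0.0, 0.718, 0.696, -0.0]
wrist_force: [-0.7, -0.5, -3.5]
gripper_width: 14.2
grasp_force: 78.8
```

Emit:
servo_tool(
  targets=[
    [[0,0,0,0,0,0],[0,0,0,0,0,0],[0,0,0,0,0,0]],
  ],
)

```text
clock: 24.98
tool_pos: [602.6, -156.8, 298.9]
tool_rot: [-0.0, 0.718, 0.696, -0.0]
wrist_force: [-0.3, -0.0, -3.1]
gripper_width: 14.7
grasp_force: 78.8
```

Emit:
servo_tool(
  targets=[
    [[0,0,0.04,0,0,0],[0,0,0.04,0,0,0],[0,0,0.03,0,0,0],[0,0,0.02,0,0,0],[0,0,0,0,0,0]],
  ],
)

```text
clock: 25.4
tool_pos: [603.2, -156.7, 271.5]
tool_rot: [-0.001, 0.718, 0.696, -0.0]
wrist_force: [-0.9, -0.0, -2.8]
gripper_width: 14.3
grasp_force: 78.7
```

Emit:
servo_tool(
  targets=[
    [[0,0,0.015,0,0,0],[0,0,0.012,0,0,0],[0,0,0,0,0,0],[0,0,0,0,0,0]],
  ],
)

```text
clock: 25.73
tool_pos: [603.6, -156.8, 267.5]
tool_rot: [0.0, 0.718, 0.696, 0.0]
wrist_force: [-0.9, -0.5, -2.0]
gripper_width: 14.4
grasp_force: 78.8
```

Emit:
servo_tool(
  targets=[
    [[0,0,0.01,0,0,0],[0,0,0,0,0,0],[0,0,0,0,0,0]],
  ],
)

```text
clock: 25.98
tool_pos: [603.8, -156.9, 266.2]
tool_rot: [0.001, 0.718, 0.696, 0.0]
wrist_force: [-2.2, 0.6, 3.3]
gripper_width: 14.5
grasp_force: 79.5
```

Emit:
servo_tool(
  targets=[
    [[0,0,0,0,0,0],[0,0,0,0,0,0],[0,0,0,0,0,0],[0,0,0,0,0,0]],
  ],
  gripper=-0.06,
)

```text
clock: 26.32
tool_pos: [603.6, -156.9, 265.4]
tool_rot: [0.0, 0.718, 0.696, -0.0]
wrist_force: [-0.1, -0.2, 0.3]
gripper_width: 45.2
grasp_force: 0.0
```

Emit:
servo_tool(
  targets=[
    [[0,0,-0.05,0,0,0],[0,0,-0.11,0,0,0],[0,0,-0.2,0,0,0],[0,0,-0.2,0,0,0],[0,0,-0.2,0,0,0]],
  ],
)

```text
clock: 26.73
tool_pos: [603.2, -156.7, 420.1]
tool_rot: [0.0, 0.718, 0.696, -0.0]
wrist_force: [0.3, 0.1, -1.0]
gripper_width: 45.0
grasp_force: 0.0
```

Emit:
servo_tool(
  targets=[
    [[0.198,-0.009,0,0,0,0],[0.198,-0.009,0,0,0,0],[0.198,-0.009,0,0,0,0],[0.198,-0.009,0,0,0,0],[0.198,-0.009,0,0,0,0]],
  ],
  gripper=-1,
)

```text
clock: 27.15
tool_pos: [600.1, 43.1, 418.5]
tool_rot: [0.0, 0.718, 0.696, 0.0]
wrist_force: [1.2, -0.1, 0.5]
gripper_width: 85.5
grasp_force: 0.0
```

Emit:
servo_tool(
  targets=[
    [[0.198,-0.009,0,0,0,0],[0.198,-0.009,0,0,0,0],[0.198,-0.009,0,0,0,0],[0.198,-0.009,0,0,0,0],[0.198,-0.009,0,0,0,0]],
  ],
)

```text
clock: 27.57
tool_pos: [597.0, 241.5, 418.5]
tool_rot: [0.0, 0.718, 0.696, 0.0]
wrist_force: [1.2, -0.6, -0.9]
gripper_width: 85.3
grasp_force: 0.0
```

Emit:
servo_tool(
  targets=[
    [[0.198,-0.009,0,0,0,0],[0.198,-0.009,0,0,0,0],[0,0,0,0,0,0],[0,0,0,0,0,0],[0,0,0,0,0,0]],
  ],
)

```text
clock: 27.98
tool_pos: [596.3, 318.6, 417.8]
tool_rot: [0.0, 0.718, 0.696, -0.0]
wrist_force: [-0.3, -0.5, -0.6]
gripper_width: 85.3
grasp_force: 0.0
```

```bash
python3 - <<'E'
from h import *
p,T,s=tool();print(p.round(1),s['clock'])
t=cap('top'); w=cap('wrist'); sc=cap('scene')
print(proj(w,[(596.9,318,331)]).round(),proj(t,[(603.6,-157,266),(613.3,172.6,266)]).round())
a=cv2.resize(t['frame'][100:250,170:440,::-1],None,fx=2.4,fy=2.4,interpolation=cv2.INTER_CUBIC)
b=cv2.resize(w['frame'][80:330,220:420,::-1],(148,185)); d=cv2.resize(sc['frame'][160:340,170:480,::-1],(344,200)); 
o=np.zeros((600,648,3),np.uint8); o[:a.shape[0],:a.shape[1]]=a; o[365:550,:148]=b; o[365:565,200:544]=d
cv2.imwrite('pics/mon.png',o)
E
```

```text
[596.3 318.6 417.8] 27.9833
[[318. 214.]] [[367. 162.]
 [259. 162.]]
```

View pics/mon.png

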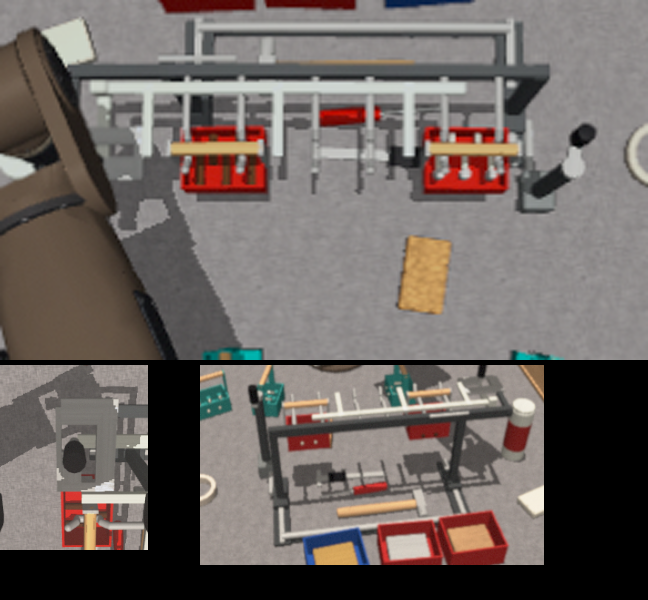

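Both bars lie on hooks 1 and 3 (top view crop (472,150) and (217,148)), and the knob is still in the notch, centred under the open hand. I grip it, unhook it and guide it home.

Emit:
servo_tool(
  targets=[
    [[0,0.003,0.17,0,0,0],[0,0,0.17,0,0,0],[0,0,0.165,0,0,0],[0,0,0,0,0,0]],
  ],
)

```text
clock: 28.47
tool_pos: [595.8, 316.9, 310.5]
tool_rot: [-0.002, 0.718, 0.696, -0.004]
wrist_force: [-1.3, -0.4, -1.0]
gripper_width: 85.3
grasp_force: 0.0
```

Emit:
servo_tool(
  targets=[
    [[0,0,0,0,0,0],[0,0,0,0,0,0],[0,0,0,0,0,0],[0,0,0,0,0,0],[0,0,0,0,0,0]],
  ],
  gripper=1,
  newtons=70,
)

```text
clock: 28.88
tool_pos: [597.2, 318.8, 318.0]
tool_rot: [0.0, 0.718, 0.696, 0.001]
wrist_force: [0.3, -0.7, 0.7]
gripper_width: 25.7
grasp_force: 0.0
```

Emit:
servo_tool(
  targets=[
    [[0,0,0,0,0,0],[0,0,0,0,0,0],[0,0,0,0,0,0],[0,0,0,0,0,0]],
  ],
)

```text
clock: 29.22
tool_pos: [597.1, 318.9, 317.9]
tool_rot: [0.0, 0.718, 0.696, 0.001]
wrist_force: [-1.1, -1.0, 5.8]
gripper_width: 20.5
grasp_force: 68.1
```

Emit:
servo_tool(
  targets=[
    [[0.0125,0,0,0,0,0],[0.0125,0,0,0,0,0],[0,0,0,0,0,0],[0,0,0,0,0,0]],
  ],
)

```text
clock: 29.55
tool_pos: [597.5, 322.5, 317.9]
tool_rot: [0.001, 0.718, 0.696, -0.0]
wrist_force: [-1.4, -10.7, 6.7]
gripper_width: 20.3
grasp_force: 68.0
```

Emit:
servo_tool(
  targets=[
    [[0,0.02,0,0,0,0],[0,0.02,0,0,0,0],[0,0.02,0,0,0,0],[0,0.025,0,0,0,0],[0,0,0,0,0,0]],
  ],
)

```text
clock: 29.97
tool_pos: [614.4, 321.8, 317.9]
tool_rot: [0.001, 0.718, 0.696, -0.001]
wrist_force: [-3.3, -10.8, 6.4]
gripper_width: 20.6
grasp_force: 68.7
```

Emit:
servo_tool(
  targets=[
    [[0,0,0,0,0,0],[0,0,0,0,0,0]],
  ],
)

```text
clock: 30.13
tool_pos: [614.3, 321.8, 317.9]
tool_rot: [0.001, 0.718, 0.696, -0.0]
wrist_force: [-2.1, -10.0, 7.4]
gripper_width: 20.6
grasp_force: 68.8
```

Emit:
servo_tool(
  targets=[
    [[-0.045,0,0,0,0,0],[-0.045,0,0,0,0,0],[-0.045,0,0,0,0,0],[-0.04,0,0,0,0,0],[0,0,0,0,0,0]],
  ],
)

```text
clock: 30.55
tool_pos: [613.2, 286.2, 317.9]
tool_rot: [0.001, 0.718, 0.696, -0.0]
wrist_force: [-1.1, -5.7, 4.4]
gripper_width: 20.6
grasp_force: 68.6
```

Emit:
servo_tool(
  targets=[
    [[0,0,0,0,0,0],[0,0,0,0,0,0],[0,0,0,0,0,0],[0,0,0,0,0,0],[0,0,0,0,0,0]],
  ],
  gripper=-1,
)

```text
clock: 30.97
tool_pos: [613.0, 288.6, 316.4]
tool_rot: [-0.0, 0.718, 0.696, -0.0]
wrist_force: [-0.2, 1.0, -0.5]
gripper_width: 79.5
grasp_force: 0.0
```

Emit:
servo_tool(
  targets=[
    [[0,0,-0.1,0,0,0],[0,0,-0.2,0,0,0],[0,0,-0.205,0,0,0],[0,0,0,0,0,0],[0,0,0,0,0,0]],
  ],
)

```text
clock: 31.38
tool_pos: [613.2, 288.6, 419.9]
tool_rot: [0.001, 0.718, 0.696, 0.002]
wrist_force: [0.7, 0.2, -0.7]
gripper_width: 85.5
grasp_force: 0.0
```

```bash
python3 - <<'E'
from h import *
p,T,s=tool();print(p.round(1),s['clock'])
w=cap('wrist'); print(proj(w,[(613.3,282,331),(614.4,319,331)]).round())
g=cv2.cvtColor(w['frame'],cv2.COLOR_RGB2GRAY); m=(g[100:280,270:370]<60).astype(np.uint8)
n,l,st,ce=cv2.connectedComponentsWithStats(m)
for i in range(1,n):
    if st[i,4]>300: print(st[i],ce[i]+[270,100])
E
```

```text
[613.2 288.6 419.9] 31.3833
[[318. 222.]
 [318. 169.]]
[  33   89   32   45 1081] [318.47086031 211.51526364]
```

Keeper is home: the knob blob matches the home prediction. Back to the crank.

Emit:
servo_tool(
  targets=[
    [[-0.2041,0.005,0,0,0,0],[-0.2041,0.005,0,0,0,0],[-0.2041,0.005,0,0,0,0],[-0.2041,0.005,0,0,0,0],[-0.2041,0.005,0,0,0,0]],
  ],
)

```text
clock: 31.85
tool_pos: [611.3, 82.5, 415.7]
tool_rot: [-0.001, 0.718, 0.696, -0.001]
wrist_force: [0.8, 0.0, 0.1]
gripper_width: 85.7
grasp_force: 0.0
```

Emit:
servo_tool(
  targets=[
    [[-0.2041,0.005,0,0,0,0],[-0.2041,0.005,0,0,0,0],[-0.2041,0.005,0,0,0,0],[-0.2041,0.005,0,0,0,0],[-0.2041,0.005,0,0,0,0]],
  ],
)

```text
clock: 32.27
tool_pos: [610.1, -121.8, 415.8]
tool_rot: [-0.001, 0.718, 0.696, -0.001]
wrist_force: [0.2, 0.9, 1.0]
gripper_width: 85.7
grasp_force: 0.0
```

Emit:
servo_tool(
  targets=[
    [[-0.2041,0.005,0,0,0,0],[-0.2041,0.005,0,0,0,0],[-0.2041,0.005,0,0,0,0],[-0.2041,0.005,0,0,0,0],[0,0,0,0,0,0]],
  ],
)

```text
clock: 32.68
tool_pos: [608.8, -289.7, 414.2]
tool_rot: [-0.002, 0.719, 0.695, -0.001]
wrist_force: [0.8, 1.7, 0.1]
gripper_width: 85.5
grasp_force: 0.0
```

Emit:
servo_tool(
  targets=[
    [[0,0,0,0,0,0],[0,0,0,0,0,0],[0,0,0,0,0,0]],
  ],
)

```text
clock: 32.93
tool_pos: [609.9, -282.2, 416.9]
tool_rot: [-0.001, 0.717, 0.697, -0.0]
wrist_force: [0.2, 0.8, 0.1]
gripper_width: 85.4
grasp_force: 0.0
```

```bash
python3 - <<'E'
from h import *
p,T,s=tool();print(p.round(1),T.as_matrix().round(3),s['clock'])
w=cap('wrist'); print(proj(w,[(609.3,-281.6,337)]).round())
g=cv2.cvtColor(w['frame'],cv2.COLOR_RGB2GRAY); m=(g[140:280,270:370]<45).astype(np.uint8)
n,l,st,ce=cv2.connectedComponentsWithStats(m)
for i in range(1,n):
    if st[i,4]>300: print(st[i]+[270,140,0,0,0],ce[i]+[270,140])
E
```

```text
[ 609.9 -282.2  416.9] [[ 0.029  1.    -0.001]
 [ 1.    -0.029  0.001]
 [ 0.001 -0.001 -1.   ]] 32.9333
[[317. 217.]]
[301 195  32  28 366] [315.5       207.2431694]
```

Emit:
servo_tool(
  targets=[
    [[0,0,0.17,0,0,0],[0,0,0.17,0,0,0],[0,0,0.145,0,0,0],[0,0,0,0,0,0]],
  ],
)

```text
clock: 33.32
tool_pos: [608.6, -281.3, 314.9]
tool_rot: [-0.004, 0.717, 0.697, -0.001]
wrist_force: [-0.6, -0.7, 0.7]
gripper_width: 85.4
grasp_force: 0.0
```

Emit:
servo_tool(
  targets=[
    [[0,0,0,0,0,0],[0,0,0,0,0,0],[0,0,0,0,0,0],[0,0,0,0,0,0],[0,0,0,0,0,0]],
  ],
  gripper=1,
  newtons=30,
)

```text
clock: 33.73
tool_pos: [609.7, -283.3, 322.0]
tool_rot: [0.001, 0.718, 0.696, -0.0]
wrist_force: [-21.3, 3.0, 17.6]
gripper_width: 25.8
grasp_force: 11.0
```

Emit:
servo_tool(
  targets=[
    [[0,0,0,0,0,0],[0,0,0,0,0,0],[0,0,0,0,0,0],[0,0,0,0,0,0],[0,0,0,0,0,0]],
  ],
)

```text
clock: 34.15
tool_pos: [608.8, -283.3, 322.2]
tool_rot: [-0.0, 0.718, 0.696, -0.0]
wrist_force: [-8.5, 1.8, 8.6]
gripper_width: 23.6
grasp_force: 29.3
```

Emit:
servo_tool(
  targets=[
    [[-0.067,-0.0133,0,0,0,0],[-0.0568,-0.0379,0,0,0,0],[-0.0379,-0.0568,0,0,0,0],[-0.0133,-0.067,0,0,0,0]],
  ],
)

```text
clock: 34.48
tool_pos: [573.2, -313.1, 322.2]
tool_rot: [-0.003, 0.717, 0.697, 0.003]
wrist_force: [3.2, 35.0, 8.2]
gripper_width: 23.3
grasp_force: 29.8
```

Emit:
servo_tool(
  targets=[
    [[0.0133,-0.067,0,0,0,0],[0.0379,-0.0568,0,0,0,0],[0.0568,-0.0379,0,0,0,0],[0.067,-0.0133,0,0,0,0],[0,0,0,0,0,0]],
  ],
)

```text
clock: 34.9
tool_pos: [539.5, -279.6, 322.1]
tool_rot: [0.001, 0.717, 0.697, 0.0]
wrist_force: [-4.3, 1.0, 7.6]
gripper_width: 23.1
grasp_force: 30.4
```

Radial force spiked to 35 N, so I continue slower with pauses.

Emit:
servo_tool(
  targets=[
    [[0.067,0.0133,0,0,0,0],[0.0568,0.0379,0,0,0,0],[0,0,0,0,0,0]],
  ],
)

```text
clock: 35.15
tool_pos: [549.2, -253.9, 322.0]
tool_rot: [-0.003, 0.718, 0.697, -0.0]
wrist_force: [-19.4, 20.1, 18.9]
gripper_width: 23.2
grasp_force: 32.2
```

Emit:
servo_tool(
  targets=[
    [[0.0379,0.0568,0,0,0,0],[0.0133,0.067,0,0,0,0],[0,0,0,0,0,0]],
  ],
)

```text
clock: 35.4
tool_pos: [577.6, -243.4, 322.0]
tool_rot: [-0.002, 0.717, 0.697, 0.003]
wrist_force: [3.9, 28.8, 15.3]
gripper_width: 23.3
grasp_force: 31.4
```

Emit:
servo_tool(
  targets=[
    [[-0.0133,0.067,0,0,0,0],[-0.0379,0.0568,0,0,0,0],[0,0,0,0,0,0]],
  ],
)

```text
clock: 35.65
tool_pos: [603.2, -258.3, 321.9]
tool_rot: [0.002, 0.717, 0.697, 0.002]
wrist_force: [12.4, 6.8, 8.4]
gripper_width: 23.0
grasp_force: 31.3
```

Emit:
servo_tool(
  targets=[
    [[-0.0568,0.0379,0,0,0,0],[-0.067,0.0133,0,0,0,0],[0,0,0,0,0,0]],
  ],
)

```text
clock: 35.9
tool_pos: [608.7, -285.3, 321.9]
tool_rot: [-0.001, 0.718, 0.696, -0.001]
wrist_force: [-10.0, 0.6, 10.1]
gripper_width: 23.1
grasp_force: 31.4
```

Emit:
servo_tool(
  targets=[
    [[0,0,0,0,0,0],[0,0,0,0,0,0]],
  ],
)

```text
clock: 36.07
tool_pos: [608.9, -284.3, 321.9]
tool_rot: [-0.0, 0.718, 0.696, -0.001]
wrist_force: [-9.7, 0.4, 9.5]
gripper_width: 23.2
grasp_force: 31.3
```

The grip phase was about 6° off (I had backed off before releasing earlier); I shift by 4 mm and do the second turn.

Emit:
servo_tool(
  targets=[
    [[0.02,0,0,0,0,0],[0,0,0,0,0,0],[0,0,0,0,0,0]],
  ],
)

```text
clock: 36.32
tool_pos: [609.4, -279.9, 321.9]
tool_rot: [0.0, 0.718, 0.696, -0.0]
wrist_force: [-6.7, 2.7, 8.4]
gripper_width: 23.3
grasp_force: 31.1
```

Emit:
servo_tool(
  targets=[
    [[-0.067,-0.0133,0,0,0,0],[-0.0568,-0.0379,0,0,0,0],[-0.0379,-0.0568,0,0,0,0],[-0.0133,-0.067,0,0,0,0],[0,0,0,0,0,0]],
  ],
)

```text
clock: 36.73
tool_pos: [572.7, -312.5, 322.0]
tool_rot: [-0.001, 0.718, 0.696, 0.001]
wrist_force: [-1.0, 10.3, 6.7]
gripper_width: 23.0
grasp_force: 31.1
```

Emit:
servo_tool(
  targets=[
    [[0.0133,-0.067,0,0,0,0],[0.0379,-0.0568,0,0,0,0],[0.0568,-0.0379,0,0,0,0],[0.067,-0.0133,0,0,0,0],[0,0,0,0,0,0]],
  ],
)

```text
clock: 37.15
tool_pos: [539.5, -276.4, 321.9]
tool_rot: [0.001, 0.718, 0.696, 0.0]
wrist_force: [-7.2, 1.1, 9.0]
gripper_width: 23.5
grasp_force: 31.4
```

Emit:
servo_tool(
  targets=[
    [[0.067,0.0133,0,0,0,0],[0.0568,0.0379,0,0,0,0],[0.0379,0.0568,0,0,0,0],[0.0133,0.067,0,0,0,0],[0,0,0,0,0,0]],
  ],
)

```text
clock: 37.57
tool_pos: [578.2, -242.7, 321.9]
tool_rot: [0.001, 0.717, 0.697, 0.001]
wrist_force: [1.9, 9.8, 11.6]
gripper_width: 23.7
grasp_force: 31.7
```

Emit:
servo_tool(
  targets=[
    [[-0.0133,0.067,0,0,0,0],[-0.0379,0.0568,0,0,0,0],[-0.0568,0.0379,0,0,0,0],[-0.067,0.0133,0,0,0,0],[0,0,0,0,0,0]],
  ],
)

```text
clock: 37.98
tool_pos: [609.5, -280.1, 321.8]
tool_rot: [-0.001, 0.718, 0.696, 0.0]
wrist_force: [-8.3, 3.5, 9.8]
gripper_width: 23.4
grasp_force: 31.5
```

Emit:
servo_tool(
  targets=[
    [[0,0,0,0,0,0],[0,0,0,0,0,0]],
  ],
)

```text
clock: 38.15
tool_pos: [609.4, -280.1, 321.8]
tool_rot: [-0.0, 0.718, 0.696, -0.0]
wrist_force: [-7.0, 2.2, 9.8]
gripper_width: 23.2
grasp_force: 31.4
```

Emit:
servo_tool(
  targets=[
    [[-0.01,0,0,0,0,0],[0,0,0,0,0,0],[0,0,0,0,0,0]],
  ],
)

```text
clock: 38.4
tool_pos: [609.4, -280.4, 321.8]
tool_rot: [-0.001, 0.718, 0.696, 0.0]
wrist_force: [-8.1, 11.7, 11.3]
gripper_width: 23.6
grasp_force: 31.7
```

Emit:
servo_tool(
  targets=[
    [[-0.01,0,0,0,0,0],[0,0,0,0,0,0],[0,0,0,0,0,0]],
  ],
)

```text
clock: 38.65
tool_pos: [609.5, -280.7, 321.8]
tool_rot: [-0.002, 0.717, 0.697, 0.001]
wrist_force: [-8.3, 21.6, 13.4]
gripper_width: 23.5
grasp_force: 31.8
```

Emit:
servo_tool(
  targets=[
    [[0.015,0,0,0,0,0],[0,0,0,0,0,0]],
  ],
)

```text
clock: 38.82
tool_pos: [609.4, -280.2, 321.8]
tool_rot: [-0.0, 0.718, 0.696, -0.0]
wrist_force: [-7.2, 6.0, 11.3]
gripper_width: 23.2
grasp_force: 31.4
```

Emit:
servo_tool(
  targets=[
    [[0,0,0,0,0,0],[0,0,0,0,0,0],[0,0,0,0,0,0],[0,0,0,0,0,0],[0,0,0,0,0,0]],
  ],
  gripper=-1,
)

```text
clock: 39.23
tool_pos: [609.9, -280.6, 320.2]
tool_rot: [-0.0, 0.718, 0.696, -0.0]
wrist_force: [-0.5, 0.6, 0.2]
gripper_width: 82.1
grasp_force: 0.0
```

Emit:
servo_tool(
  targets=[
    [[0,0,-0.1,0,0,0],[0,0,-0.2,0,0,0],[0,0,-0.2,0,0,0],[-0.18,-0.1,0,0,0,0],[-0.18,-0.1,0,0,0,0]],
  ],
)

```text
clock: 39.65
tool_pos: [568.2, -350.6, 423.3]
tool_rot: [0.002, 0.716, 0.698, 0.0]
wrist_force: [0.8, -0.3, -1.3]
gripper_width: 85.6
grasp_force: 0.0
```

Emit:
servo_tool(
  targets=[
    [[-0.18,-0.1,0,0,0,0],[-0.18,-0.1,0,0,0,0],[-0.18,-0.1,0,0,0,0],[0,0,0,0,0,0],[0,0,0,0,0,0]],
  ],
)

```text
clock: 40.07
tool_pos: [503.1, -459.2, 419.9]
tool_rot: [-0.0, 0.719, 0.695, -0.0]
wrist_force: [-0.3, -0.4, -0.1]
gripper_width: 85.4
grasp_force: 0.0
```

```bash
python3 - <<'E'
from h import *
p,T,s=tool();print(p.round(1),s['clock'])
t=cap('top'); sc=cap('scene')
print('parked seats px',proj(t,[(653.6,-158.5,266),(663.3,171,266),(609.3,-281.6,337),(663.3,280.8,331)]).round(1))
a=cv2.resize(t['frame'][100:230,170:440,::-1],None,fx=2.6,fy=2.6,interpolation=cv2.INTER_CUBIC)
d=cv2.resize(sc['frame'][160:340,170:480,::-1],(430,250))
o=np.zeros((590,702,3),np.uint8); o[:a.shape[0],:a.shape[1]]=a; o[338:588,:430]=d
cv2.imwrite('pics/fin.png',o)
E
```

```text
[ 503.1 -459.2  419.9] 40.0667
parked seats px [[366.8 145.7]
 [259.1 145.6]
 [412.6 154.7]
 [218.7 142.4]]
```

View pics/fin.png

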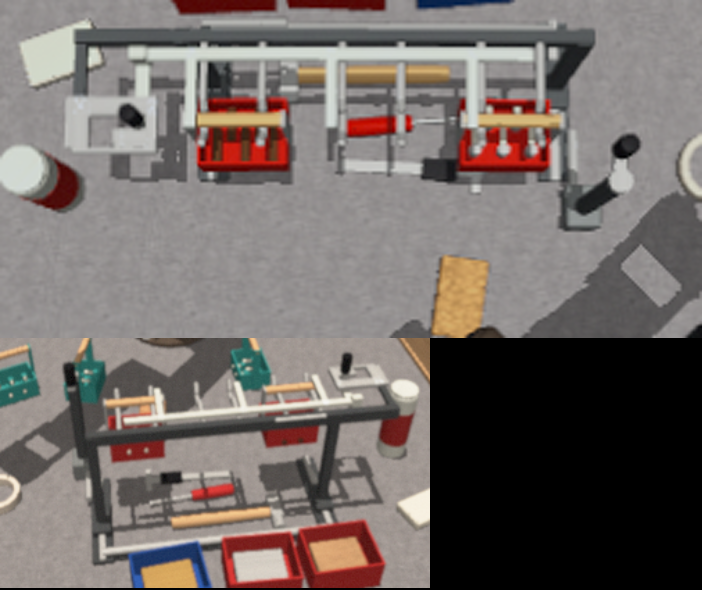

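The final view shows both bars on hooks 1 and 3 at their parked pixels (about (369,146) and (262,146)), keeper fingers over the bar ends, the knob home and the crank handle back. I hand in.

```bash
python3 -c "
from bench import r
print(r.job_done())"
```

```text
the job is handed in; nothing more can be done
None
```

The job is handed in: both red bins present hang on hooks 1 and 3, the keeper is home over their bars, and the loaded rack is cranked back to its parked position (the hand-in returned no verdict).

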